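# Draw a stuck lemon out from under a wire rack with a reacher

### The arm

A 7-joint arm with a two-finger parallel gripper is mounted at the origin on a cart in front of the work surface, level with it; the furniture and walls round the work are solid. World frame = base frame: x ahead of the robot, y to its left, z up, the work surface at z = 0. Lengths are in m, angles in degrees, forces in N, time in s.
With the tool pointing down it reaches from about 0.425 to 0.875 m from the base axis. Payload 4.7 kg.
Tool frame: the origin (TCP) lies at the very end of the fingers, on their centre line; the grasp point (between the pads) lies 19 mm behind it; z points along the fingers, y is the line along which they close (so a half turn about z gives the same grasp; the last joint's range is limited). The gripper opens to 87 mm and grips with 3 to 60 N. Pads are 19 mm wide; open, the fingers measure 117 mm over their backs; the gripper's body (75 mm by 190 mm) begins 51 mm behind the grasp point.
Start: joints at [71.339, 18.392, -4.016, 83.108, 1.295, 78.541, -3.26], TCP at [0.217, -0.613, 0.223] pointing down, gripper open.
Joint ranges: [-163.93, 163.93], [-17.29, 119.83], [-79.2, 71.16], [3.27, 140.29], [-89.18, 269.18], [5.43, 117.66], [-154.24, 154.24]. Speed limits (degrees/s): [147.25, 147.25, 180, 180, 180, 180, 180].

### API

Orientations are given as [roll, pitch, yaw] about the fixed x, y, z axes, in that order (R = Rz(yaw) Ry(pitch) Rx(roll)).
In Python, from cell import get_obs, eyes, env gives the robot as it stands.
- The arm moves only by the tool servo_tool, never from a script. Its argument "series" is a list that holds one entry, the list of rows, each a list of 7 numbers: the shift along the tool's x, y, z in units of 300 mm (1.0 is 300 mm), then the turn, a rotation vector about the tool's x, y, z in units of pi rad (1.0 is pi rad), then the opening, from 0 (shut) to 1 (fully open). In form: [[[tx, ty, tz, wx, wy, wz, gripper], ...]]. A call has 1 to 12 rows; each row is the pose to reach, as a shift and turn from the pose commanded when the call began, along the tool's axes at that moment, turning the shorter way round; what a row does not reach only later rows make up. A row lasts 1/12 s, in which the tool goes at most 41.7 mm and 7.16 degrees, less where a joint would pass 70% of its speed; a pose out of reach is approached as far as the arm can. A call with a number of a shift or a turn outside -1 to 1 is refused whole. A call with a gripper value outside its range is refused whole. The fingers move at their own pace and stop on an object; "grip_force" is the grip in N (left out, the last holds). Time passes only in rows, so rows that repeat a pose let the fingers close. It gives the time, the measured TCP pose, the force, the opening and the grip force at its end, in the units of the state.
- get_obs(): the state, without advancing time (a new reading comes with each control period).
- eyes.read_camera(name): name is "scene" or "top"; returns a dict with "frame" (420x560x3 uint8, red, green, blue), "depth" (420x560 float32, m along the optical axis (not along the pixel's ray), 0 where there is no reading), "fx", "fy", "cx", "cy" (pixels), "origin" and "rotation" of the camera in the world. Camera axes: x right, y down, z forward; pixel columns grow to the right and rows downward; lengths in m; the calibration is good to about 2 mm. A picture is of the moment at which its call begins.
- env.sign_off(): hands the job in; it is judged then, once.
The state is a dict: "time_s": time; "qpos": joint angles; "joint_velocities": joint speeds; "effort": joint torques, N m; "tool_pos": TCP position; "tool_rot": TCP orientation; "force": force on the tool from outside, world axes, zero at the start; "wrist_torque": the same for the moment, N m; "grip_width": finger opening in m; "grasp_force": force on a finger pad.
Only numpy, scipy, OpenCV 4.12 (cv2) and the standard library are available. Lean on these libraries where they do the work, as an engineer would, in place of code of your own. Each camera call takes 0.05 s, during which the arm holds its last target. There are 200 camera calls.

### The job

A lemon is stuck under the low wire rack, beneath its sprung hold-down bar: hold the reacher by grip and trigger, slide its open jaws in round the lemon, squeeze firmly but without bruising it, and draw it straight out until all of it is clear of the rack's front. Then release it and leave lemon and reacher lying flat on the worktop, jaws open. Touch the lemon only with the reacher, ram nothing, and leave the tape, glass and mug in place.

Things in the scene. Friction and masses are not known exactly. Their poses are not given: they have to be found in the camera images.
- reacher: Reacher (pick-up tool), 324 x 104 x 54 mm, 0.31 kg, black plastic and bare aluminium, lying on its runners. x runs level from handle to jaws, z up. Origin: on the underside, midway between fixed grip and trigger; the centre of mass is within 15 mm of it. A tail block (x -73 to -47 mm) and a crosspiece (x 147 to 167 mm) rest on the worktop; jaws beyond it.
- reacher_grip (a point): Where to hold the reacher from above: midway between two upright plates (84 mm along x, 8 mm thick, 6 to 54 mm over the underside), the fixed grip at +y and the trigger at -y, outer faces 62 mm apart when released. 32 mm over the underside; axes as the reacher's. Held on the outer faces with under 8 N the jaws stay open.
- reacher_jaws (a point): Where the middle of the gripped thing should be: 208 mm along +x from the grip point, 22 mm over the underside, midway between two flat upright jaws (x 164 to 251 mm, 5 to 39 mm over the underside, 10 mm thick), the fixed one at +y, the moving one at -y, inner faces 84 mm apart when open. The crosspiece is 41 mm behind it. Axes as the reacher's.
- trigger (a joint): Trigger travel in m: 0 released, 0.038 fully squeezed. The trigger slides along +y to the fixed grip; a rod joins it to the moving jaw, so jaws and plates close equally, about the middle of the hand. Return spring: 8 N released, plus 0.1 N per mm (11 N when on the lemon, about 31 mm); what the hand squeezes beyond that acts on the lemon.
- lemon: The lemon under the rack, 73 x 53 x 54 mm, about 0.11 kg; long axis (its x) within 0.1 rad of the rack's x; have the jaws parallel to it, or it jams askew. Origin: centre of its underside. The sprung bar presses it down with 4 N, more when pulled, so each jaw must squeeze it with some 6 N or it slips; over 20 N per jaw (also as a knock, if they snap shut) bruises it.
- rack: Low fixed rack of bare steel wire, 160 deep, 368 wide, 86 mm high, open in front (350 mm between thin posts, 78 mm free height). Origin: middle of its front edge, on the worktop; x points into the rack, y left. Tin and mug stand on its middle. Its sprung bar stays over 46 mm high: jaws pass under. Lemon about 80 mm to one side, tape 80 mm to the other (+-15), centres 60 to 90 mm behind the front.
- tape: Roll of tape, 98 x 96 x 25 mm, flat under the rack beside the lemon; to be left alone. Origin: centre of its underside.
- glass: Drinking glass, 81 mm wide, 91 mm high, bystander. Origin: centre of its underside.
- mug: Plain mug, 78 mm wide (116 with handle), 101 mm high, bystander. Origin: centre of its underside.
There are look-alikes about, which are no part of the job. What is shaped like the lemon but pink or purple is not meant.

How it is judged:
By the outcome, as a careful person would: the job done as asked, in the order asked, and still so for the second after the job is handed in, with the robot touching nothing.
It also fails if it takes over 64 s, if anything falls off the work surface, if the arm or the gripper's body presses on something with over 40 N, if the wrist force passes 120 N, or if a joint passes its speed limit or range.

## Working session

There is one attempt and no reset: what is moved stays moved. The work goes in short steps, Python scripts to look and compute and a tool call to move; the robot and the scene stay as the last step left them, time stands still between calls to the robot, and variables do not carry over. Pictures are saved under pics/ and viewed, at most 10 in all, crops included, and the job is handed in when it is done.

Besides the shell and the picture viewer there is one more tool, called by a JSON object that holds its "fn" and its "kwargs", one argument or row to a line. servo_tool: Moves the arm, as the interface text tells. Shifts and turns lie within -1 to 1; 1 stands for 300 mm of shift or pi rad of turn. Its arguments: {"type":"object","properties":{"series":{"type":"array"},"grip_force":{"type":"number"}},"required":["series"]}

```bash
mkdir -p pics
cat > h.py <<'E'
import numpy as np, cv2
from cell import get_obs, eyes, env
def grab(n):
    c=eyes.read_camera(n); return c
def pts(c):
    d=c["depth"]; v,u=np.mgrid[:d.shape[0],:d.shape[1]]
    p=np.stack([(u-c["cx"])/c["fx"]*d,(v-c["cy"])/c["fy"]*d,d],-1)
    return p@np.array(c["rotation"]).T+np.array(c["origin"])
def save(c,f): cv2.imwrite(f,cv2.cvtColor(c["frame"],cv2.COLOR_RGB2BGR))
E
python3 - <<'E'
from h import *
for n in("scene","top"):
    c=grab(n); save(c,f"pics/{n}0.png"); np.savez(f"{n}0.npz",**{k:np.array(v) for k,v in c.items()})
    print(n,c["fx"],c["cx"],c["cy"],c["origin"],np.round(c["rotation"],3).tolist())
o=get_obs(); print(o)
E
```

```text
scene 379.05257185251094 282.84917449310757 206.22829301108436 [0.11046347 0.73514348 0.91850591] [-137.929, -0.572, -143.85]
top 526.664567132937 277.51224331482354 209.39685228147584 [0.33442242 0.10265132 1.44799246] [-169.922, -1.567, -88.75]
{'time_s': 0.1, 'qpos': array([71.33902615, 18.43409703, -4.01486247, 83.16838228,  1.29589687,
       78.5413891 , -3.26150737]), 'joint_velocities': array([-0.01987768, -0.0508213 , -0.04976538, -0.18479928,  0.07950045,
       -0.09351933, -0.0588826 ]), 'effort': array([ 3.99181072e-04, -4.92568767e+01, -4.05565482e-01, -3.13396204e+01,
       -6.40170439e-02,  3.94791516e-02,  4.07672189e-05]), 'tool_pos': array([ 0.21641474, -0.61238258,  0.22157479]), 'tool_rot': array([-1.79901412e+02,  6.61786390e-03,  1.94686212e+01]), 'force': array([-0.69064842, -0.20814589,  0.45492423]), 'wrist_torque': array([-0.01469616, -0.02251667,  0.02537909]), 'grasp_force': 0.0, 'grip_width': 0.08706007870230818}
```

View pics/scene0.png

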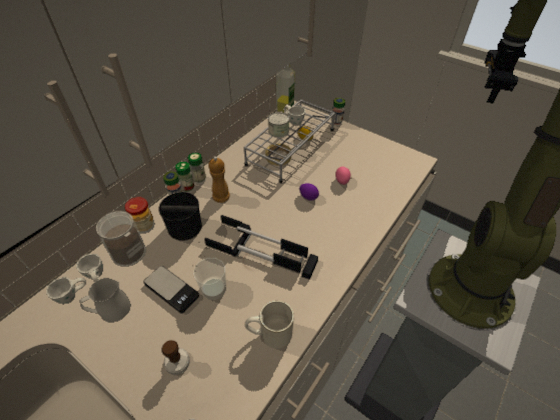

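View pics/top0.png

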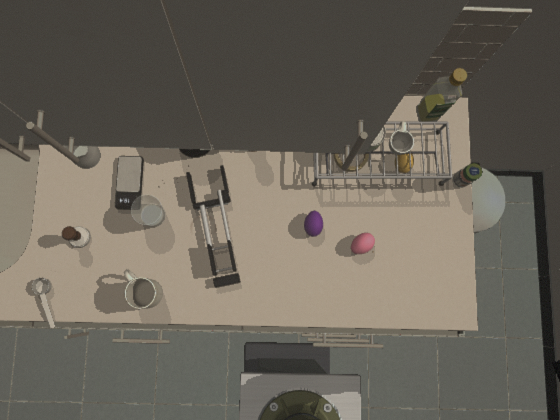

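The reacher lies with its jaws away from the robot (top: tail at 226,280, jaws at 208,185). The rack front edge runs from (313,185) to (450,180). The lemon is at about (405,160), with the pink and purple decoys at (362,243) and (313,223).

```bash
cat >> h.py <<'E'
from scipy.spatial.transform import Rotation as Ro
def cast(c,uv,z):
    uv=np.atleast_2d(uv).astype(float); R=Ro.from_euler('xyz',c["rotation"],degrees=True).as_matrix()
    r=np.c_[(uv[:,0]-c["cx"])/c["fx"],(uv[:,1]-c["cy"])/c["fy"],np.ones(len(uv))]@R.T
    o=np.array(c["origin"]); return o+r*((z-o[2])/r[:,2])[:,None]
def pts(c):
    d=c["depth"]; v,u=np.mgrid[:d.shape[0],:d.shape[1]]
    p=np.stack([(u-c["cx"])/c["fx"]*d,(v-c["cy"])/c["fy"]*d,d],-1)
    return p@Ro.from_euler('xyz',c["rotation"],degrees=True).as_matrix().T+np.array(c["origin"])
E
python3 - <<'E'
from h import *
T=dict(np.load("top0.npz")); S=dict(np.load("scene0.npz"))
def crop(c,x0,x1,y0,y1,s,f):
    cv2.imwrite(f,cv2.resize(cv2.cvtColor(c["frame"][y0:y1,x0:x1],cv2.COLOR_RGB2BGR),None,fx=s,fy=s,interpolation=cv2.INTER_CUBIC))
a=cv2.resize(T["frame"][110:205,300:460],None,fx=5,fy=5,interpolation=2)[:300*2]
b=cv2.resize(T["frame"][155:295,180:250],None,fx=4,fy=4,interpolation=2)
cv2.imwrite("pics/c1.png",a[...,::-1]); cv2.imwrite("pics/c2.png",b[...,::-1])
for n,c in(("T",T),("S",S)):
    P=pts(c); hsv=cv2.cvtColor(c["frame"],cv2.COLOR_RGB2HSV)
    # black on table, height bands
    blk=(hsv[...,2]<70)
    m=blk&(P[...,2]>.045)&(P[...,2]<.065)&(P[...,0]>.3)&(P[...,0]<.85)&(np.abs(P[...,1]-.2)<.3)
    print(n,"blk top comps"); 
    k,l,st,ce=cv2.connectedComponentsWithStats(m.astype(np.uint8))
    for i in range(1,k):
        if st[i,4]>15: print(st[i],np.round(np.median(P[l==i],0),3),np.round(P[l==i].min(0),3),np.round(P[l==i].max(0),3))
    m=cv2.inRange(hsv,(18,110,60),(32,255,255))>0
    k,l,st,ce=cv2.connectedComponentsWithStats(m.astype(np.uint8))
    for i in range(1,k):
        if st[i,4]>15: print("yel",st[i],np.round(np.median(P[l==i],0),3),np.round(P[l==i].min(0),3),np.round(P[l==i].max(0),3))
    print(np.median(P[(np.abs(P[...,2])<.02)],0))
print(cast(T,[[315,185],[445,181]],0.086))
E
```

```text
T blk top comps
[180 149  25   6  39] [0.736 0.301 0.054] [0.731 0.275 0.046] [0.744 0.338 0.065]
[228 240   8  31  94] [0.455 0.19  0.055] [0.418 0.178 0.045] [0.496 0.199 0.062]
[208 244   8  31  91] [0.445 0.242 0.055] [0.406 0.23  0.047] [0.485 0.252 0.061]
yel [450  68  17  18 175] [ 0.882 -0.354  0.27 ] [ 0.334 -0.372  0.243] [0.903 0.103 1.448]
yel [425  94  19  18 194] [ 0.865 -0.33   0.14 ] [ 0.853 -0.352  0.089] [ 0.896 -0.324  0.203]
yel [398 154  12  19 186] [ 0.723 -0.275  0.05 ] [ 0.701 -0.293  0.032] [ 0.748 -0.26   0.061]
yel [411 154   2  14  26] [ 0.731 -0.298  0.049] [ 0.713 -0.303  0.035] [ 0.748 -0.294  0.055]
[0.48323918 0.09232135 0.00175555]
S blk top comps
[170 201  26   5  86] [0.819 0.274 0.057] [0.777 0.26  0.046] [0.839 0.306 0.065]
[163 212   6   6  20] [0.832 0.336 0.052] [0.824 0.322 0.045] [0.838 0.348 0.063]
[165 213  35  20 148] [0.742 0.344 0.055] [0.729 0.278 0.045] [0.793 0.369 0.065]
[134 239   8  11  16] [0.802 0.454 0.06 ] [0.793 0.444 0.047] [0.811 0.479 0.065]
[281 239  27  12  97] [0.455 0.197 0.051] [0.416 0.185 0.045] [0.493 0.209 0.055]

[... 427 characters left out ...]
  0.004] [ 0.795 -0.088  0.026]
yel [284 157   7   7  16] [ 0.708 -0.124  0.005] [ 0.704 -0.144  0.   ] [ 0.712 -0.111  0.015]
yel [268 160   9   5  17] [ 0.748 -0.082  0.007] [ 0.729 -0.086 -0.001] [ 0.762 -0.08   0.013]
yel [132 209  18  12  88] [0.862 0.391 0.073] [0.11  0.358 0.056] [0.879 0.735 0.919]
yel [149 214   4   8  20] [0.865 0.366 0.038] [0.857 0.355 0.026] [0.875 0.376 0.049]
yel [548 218   8  11  48] [-0.05  -0.007  0.311] [-0.058 -0.026  0.309] [-0.044  0.003  0.314]
yel [497 299  18  26 129] [-0.099  0.02   0.012] [-0.108 -0.027  0.009] [-0.083  0.069  0.016]
[ 0.50777383  0.29001535 -0.00079674]
[[ 0.64574682 -0.02741279  0.086     ]
 [ 0.66647677 -0.37600209  0.086     ]]
```

View pics/c1.png

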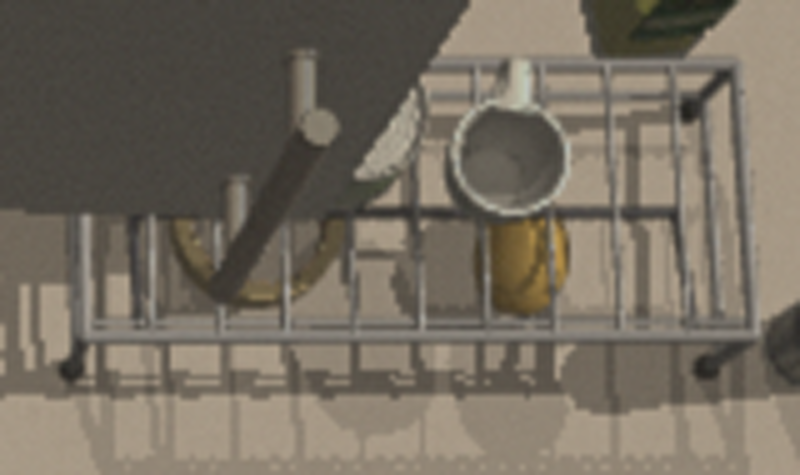

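View pics/c2.png

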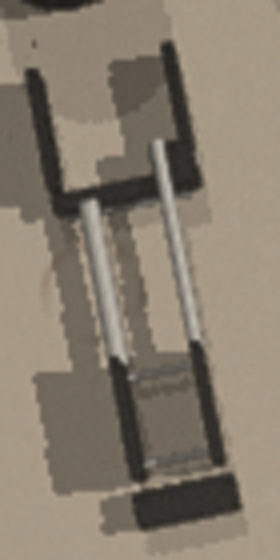

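The rack crop shows the lemon at crop x 475–570 with its front end at row 313. The rack's front top bar runs (85,335)–(755,335), with feet at (72,370) and (707,368). The reacher crop shows the plates, jaws and crosspiece clearly, with the jaws pointing about 10° left of straight ahead.

Run:
```python
from h import *
T=dict(np.load("top0.npz")); S=dict(np.load("scene0.npz"))
f1=lambda p:(np.array(p)+.0)/5+[300,110]-.4
f2=lambda p:np.array(p)/4+[180,155]-.4
def ln(n,uv,z):
    p=cast(T,uv,z); d=p[-1]-p[0]; print(n,np.round(p[:,:2],4).tolist(),"ang",np.degrees(np.arctan2(d[1],d[0])))
ln("bar",f1([[85,335],[755,335]]),.084)
ln("feet",f1([[72,370],[707,368]]),.008)
ln("sideR",f1([[755,335],[735,65]]),.084)
ln("lemonfront",f1([[525,313]]),.027); ln("lemonsides",f1([[475,265],[571,265]]),.03)
ln("jawL",f2([[57,205],[33,72]]),.039); ln("jawR",f2([[190,180],[168,45]]),.039)
ln("plateL",f2([[140,478],[120,360]]),.054); ln("plateR",f2([[217,463],[196,343]]),.054)
# plates via depth PCA
P=pts(T)
hsv=cv2.cvtColor(T["frame"],cv2.COLOR_RGB2HSV)
for c,nm in((T,"T"),(S,"S")):
    P=pts(c);h=cv2.cvtColor(c["frame"],cv2.COLOR_RGB2HSV);m=(h[...,2]<70)&(P[...,2]>.045)&(P[...,2]<.065)&(P[...,0]>.38)&(P[...,0]<.52)&(P[...,1]>.15)&(P[...,1]<.29)
    k,l,st,_=cv2.connectedComponentsWithStats(m.astype(np.uint8))
    for i in range(1,k):
        if st[i,4]>50:
            q=P[l==i][:,:2]; w=np.linalg.svd(q-q.mean(0))[2][0]; print(nm,q.mean(0),np.degrees(np.arctan2(w[1],w[0])))
# lemon yaw: yellow mask
for c,nm in((T,"T"),(S,"S")):
    h=cv2.cvtColor(c["frame"],cv2.COLOR_RGB2HSV)
    P=pts(c); m=(cv2.inRange(h,(15,100,40),(35,255,255))>0)&(P[...,2]>.02)&(P[...,2]<.065)&(np.abs(P[...,0]-.73)<.06)&(np.abs(P[...,1]+.28)<.05)
    q=P[m]; A=np.c_[2*q,np.ones(len(q))]; print(nm,len(q),q.min(0),q.max(0))
# decoys
    for lo,hi in(((125,80,30),(150,255,255)),((160,80,60),(179,255,255))):
        m=(cv2.inRange(h,lo,hi)>0)&(P[...,2]>.005)&(P[...,2]<.08); q=P[m]; print("decoy",np.round(q.min(0),3),np.round(q.max(0),3))
```

```text
bar [[0.6693, -0.0317], [0.6795, -0.3923]] ang -88.36989031073642
feet [[0.6675, -0.032], [0.6788, -0.3918]] ang -88.20735890575737
sideR [[0.6795, -0.3923], [0.8312, -0.3867]] ang 2.0953994224901984
lemonfront [[0.7029, -0.2837]] ang 0.0
lemonsides [[0.729, -0.2553], [0.7305, -0.3094]] ang -88.32573874657842
jawL [[0.5894, 0.2965], [0.6815, 0.3174]] ang 12.814859740013166
jawR [[0.6091, 0.2073], [0.7032, 0.226]] ang 11.255550127205478
plateL [[0.4063, 0.2312], [0.4836, 0.2477]] ang 12.059033206146948
plateR [[0.4172, 0.1812], [0.4961, 0.198]] ang 12.010678454236103
T [0.45585033 0.18946089] -167.07836380686797
T [0.44466486 0.24213809] -167.0366697455478
S [0.45406556 0.19658305] -166.83381234336846
S [0.44123698 0.24907086] -166.7580934167619
T 225 [ 0.7001797  -0.30453105  0.02693776] [ 0.74885558 -0.25640831  0.0607054 ]
decoy [ 0.52  -0.052  0.033] [ 0.584 -0.008  0.062]
decoy [ 0.473 -0.194  0.03 ] [ 0.528 -0.132  0.061]
S 100 [ 0.69857825 -0.28717993  0.0202338 ] [ 0.75870406 -0.24696521  0.05324923]
decoy [ 0.515 -0.041  0.016] [0.578 0.004 0.055]
decoy [ 0.47  -0.177  0.018] [ 0.571 -0.006  0.055]
```

{"fn": "servo_tool", "kwargs": {
  "series": [
    [[0.853,-0.38,0,0,0,0.04,1],[0.853,-0.38,0,0,0,0.04,1],[0.853,-0.38,0,0,0,0.04,1],[0.853,-0.38,0,0,0,0.04,1],[0.853,-0.38,0,0,0,0.04,1],[0.853,-0.38,0,0,0,0.04,1],[0.853,-0.38,0,0,0,0.04,1],[0.853,-0.38,0,0,0,0.04,1]]
  ],
  "grip_force": 5
}}

```text
time_s: 0.77
tool_pos: [0.4269, -0.4121, 0.2224]
tool_rot: [-179.8, -0.2, 13.0]
force: [0.4, 0.8, 0.6]
grip_width: 0.0869
grasp_force: 0.0
```

{"fn": "servo_tool", "kwargs": {
  "series": [
    [[0.615,-0.787,0,0,0,0,1],[0.615,-0.787,0,0,0,0,1],[0.615,-0.787,0,0,0,0,1],[0.615,-0.787,0,0,0,0,1],[0.615,-0.787,0,0,0,0,1],[0.615,-0.787,0,0,0,0,1],[0.615,-0.787,0,0,0,0,1],[0.615,-0.787,0,0,0,0,1]]
  ]
}}

```text
time_s: 1.43
tool_pos: [0.5526, -0.1408, 0.2226]
tool_rot: [-179.8, -0.2, 12.9]
force: [-0.6, 1.6, 0.1]
grip_width: 0.0871
grasp_force: 0.0
```

{"fn": "servo_tool", "kwargs": {
  "series": [
    [[0.112,-0.828,0,0,0,0,1],[0.112,-0.828,0,0,0,0,1],[0.112,-0.828,0,0,0,0,1],[0.112,-0.828,0,0,0,0,1],[0.112,-0.828,0,0,0,0,1],[0.112,-0.828,0,0,0,0,1],[0.112,-0.828,0,0,0,0,1],[0.112,-0.828,0,0,0,0,1]]
  ]
}}

```text
time_s: 2.1
tool_pos: [0.5292, 0.1029, 0.2224]
tool_rot: [-180.0, 0.0, 12.7]
force: [1.2, -0.4, 0.0]
grip_width: 0.0868
grasp_force: 0.0
```

```bash
cat >> h.py <<'E'
def go(x,y,z,yaw):
    o=get_obs(); R=Ro.from_euler('xyz',o["tool_rot"],degrees=True); G=Ro.from_euler('xyz',[180,0,yaw],degrees=True)
    print("now",round(o["time_s"],2),np.round(o["tool_pos"],4),np.round(o["tool_rot"],2),"F",np.round(o["force"],1),"w",round(o["grip_width"],4),"gf",round(float(o["grasp_force"]),1),"q",np.round(o["qpos"]))
    s=R.inv().apply(np.array([x,y,z])-o["tool_pos"])/.3; w=(R.inv()*G).as_rotvec()/np.pi
    print("row",np.round(np.r_[s,w],4).tolist())
E
python3 -c "
from h import *
go(.45,.217,.09,12.3)"
```

```text
now 2.1 [0.5292 0.1029 0.2224] [-1.7997e+02  1.0000e-02  1.2650e+01] F [ 1.2 -0.4  0. ] w 0.0868 gf 0.0 q [ 19.   7. -36.  98.   4.  76. -95.]
row [-0.1742, -0.4287, 0.4417, -0.0002, 0.0001, 0.0019]
```

{"fn": "servo_tool", "kwargs": {
  "series": [
    [[-0.174,-0.429,0.35,0,0,0.002,1],[-0.174,-0.429,0.35,0,0,0.002,1],[-0.174,-0.429,0.35,0,0,0.002,1],[-0.174,-0.429,0.35,0,0,0.002,1],[-0.174,-0.429,0.442,0,0,0.002,1],[-0.174,-0.429,0.442,0,0,0.002,1],[-0.174,-0.429,0.442,0,0,0.002,1],[-0.174,-0.429,0.442,0,0,0.002,1]]
  ]
}}

```text
time_s: 2.77
tool_pos: [0.4536, 0.2127, 0.0909]
tool_rot: [180.0, -0.1, 11.7]
force: [-0.0, 0.2, 1.2]
grip_width: 0.087
grasp_force: 0.0
```

```bash
python3 -c "
from h import *
go(.45,.217,.013,12.3)
a=grab('scene')['frame'][200:320,180:340]; b=grab('top')['frame'][150:300,160:280]
a=cv2.resize(a,None,fx=2.5,fy=2.5); b=cv2.resize(b,None,fx=2.5,fy=2.5)
m=np.zeros((375,700,3),np.uint8); m[:300,:400]=a; m[:,400:]=b
cv2.imwrite('pics/pre.png',m[...,::-1])"
```

```text
now 2.77 [0.4536 0.2127 0.0909] [ 1.7998e+02 -7.0000e-02  1.1730e+01] F [-0.   0.2  1.2] w 0.087 gf 0.0 q [  10.   10.  -41.  112.    7.   61. -112.]
row [-0.009, -0.0166, 0.2596, 0.0001, -0.0004, -0.0032]
```

View pics/pre.png

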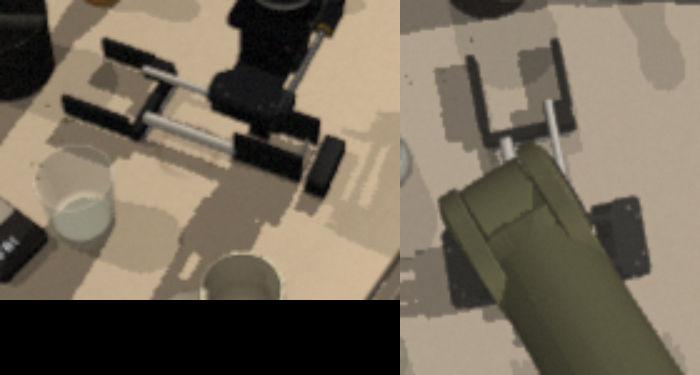

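The gripper body sits over the plates in both views, straddling the grip (scene crop about 265,130). Descending straight.

{"fn": "servo_tool", "kwargs": {
  "series": [
    [[0,0,0,0,0,0,1],[0,0,0.03,0,0,0,1],[0,0,0.06,0,0,0,1],[0,0,0.09,0,0,0,1],[0,0,0.12,0,0,0,1],[0,0,0.15,0,0,0,1],[0,0,0.18,0,0,0,1],[0,0,0.21,0,0,0,1],[0,0,0.235,0,0,0,1],[0,0,0.257,0,0,0,1],[0,0,0.257,0,0,0,1],[0,0,0.257,0,0,0,1]]
  ]
}}

```text
time_s: 3.87
tool_pos: [0.4514, 0.2144, 0.0124]
tool_rot: [-180.0, 0.0, 11.9]
force: [-0.0, -0.3, 0.0]
grip_width: 0.0869
grasp_force: 0.0
```

```bash
python3 -c "
from h import *
go(.45,.217,.013,12.3)"
```

```text
now 3.87 [0.4514 0.2144 0.0124] [-1.800e+02  5.000e-02  1.192e+01] F [-0.  -0.3  0. ] w 0.0869 gf 0.0 q [   7.   17.  -39.  115.   13.   52. -117.]
row [-0.0028, -0.0094, -0.0019, -0.0, 0.0003, -0.0021]
```

Close with 7 N, letting the fingers settle on the plates.

{"fn": "servo_tool", "kwargs": {
  "series": [
    [[0,0,0,0,0,0,0.85],[0,0,0,0,0,0,0.78],[0,0,0,0,0,0,0.74],[0,0,0,0,0,0,0.72],[0,0,0,0,0,0,0.7],[0,0,0,0,0,0,0.65],[0,0,0,0,0,0,0.6],[0,0,0,0,0,0,0.6],[0,0,0,0,0,0,0.6]]
  ],
  "grip_force": 7
}}

```text
time_s: 4.62
tool_pos: [0.4519, 0.2151, 0.0132]
tool_rot: [-180.0, -0.0, 11.9]
force: [-0.5, 2.9, 3.5]
grip_width: 0.0621
grasp_force: 7.0
```

```bash
python3 -c "
from h import *
go(.45,.217,.1,12.3)"
```

```text
now 4.62 [0.4519 0.2151 0.0132] [-1.7996e+02 -5.0000e-02  1.1940e+01] F [-0.5  2.9  3.5] w 0.0621 gf 7.0 q [   7.   17.  -39.  115.   13.   52. -117.]
row [-0.0046, -0.0076, -0.2893, -0.0002, -0.0003, -0.002]
```

{"fn": "servo_tool", "kwargs": {
  "series": [
    [[0,0,-0.01,0,0,0,0.6],[0,0,-0.03,0,0,0,0.6],[0,0,-0.06,0,0,0,0.6],[0,0,-0.09,0,0,0,0.6],[0,0,-0.12,0,0,0,0.6],[0,0,-0.15,0,0,0,0.6],[0,0,-0.18,0,0,0,0.6],[0,0,-0.21,0,0,0,0.6],[0,0,-0.24,0,0,0,0.6],[0,0,-0.27,0,0,0,0.6],[0,0,-0.29,0,0,0,0.6],[0,0,-0.29,0,0,0,0.6]]
  ]
}}

```text
time_s: 5.62
tool_pos: [0.4527, 0.2148, 0.1014]
tool_rot: [-180.0, -0.2, 11.9]
force: [0.3, -0.4, -2.7]
grip_width: 0.0622
grasp_force: 7.0
```

```bash
python3 -c "
from h import *
go(.45,.217,.13,12.3)
c=grab('scene'); cv2.imwrite('pics/lift.png',cv2.resize(c['frame'][120:320,150:370],None,fx=3,fy=3)[...,::-1])
for n in ('scene','top'):
  c=grab(n);P=pts(c);h=cv2.cvtColor(c['frame'],cv2.COLOR_RGB2HSV)
  m=(h[...,2]<70)&(P[...,2]>.06)&(P[...,2]<.18)&(P[...,0]>.56)&(P[...,0]<.72)&(P[...,1]>.18)&(P[...,1]<.34)
  q=P[m];print(n,len(q),np.round(q.min(0),3),np.round(q.max(0),3),np.percentile(q[:,2],[5,50,95]))
"
```

```text
now 5.62 [0.4527 0.2148 0.1014] [-1.800e+02 -1.500e-01  1.191e+01] F [ 0.3 -0.4 -2.7] w 0.0622 gf 7.0 q [  10.    9.  -41.  111.    7.   62. -112.]
row [-0.007, -0.0089, -0.0952, -0.0, -0.0009, -0.0022]
scene 601 [0.585 0.203 0.089] [0.706 0.325 0.129] [0.09855858 0.11476359 0.12610591]
top 448 [0.586 0.198 0.088] [0.704 0.318 0.134] [0.10339065 0.12270825 0.12916147]
```

View pics/lift.png

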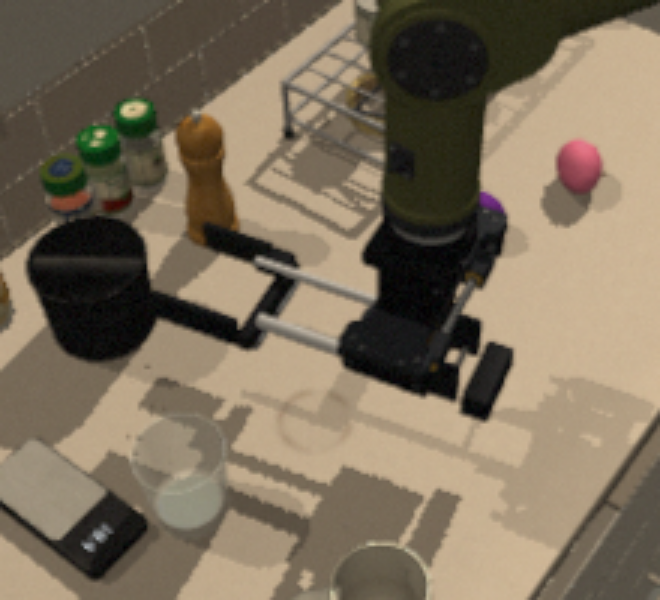

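The reacher hangs level and open. The pepper mill stands just beyond the jaws (crop about 205,220), so I back off before moving right.

```bash
python3 -c "
from h import *
S=dict(np.load('scene0.npz'))
print(cast(S,[[220,200],[212,195],[229,197]],0.0))
go(.435,.20,.13,12)
go(.44,.03,.13,12)"
```

```text
[[7.75209321e-01 1.61925708e-01 0.00000000e+00]
 [8.12152963e-01 1.60924696e-01 1.11022302e-16]
 [7.60493804e-01 1.33923626e-01 0.00000000e+00]]
now 5.77 [0.4514 0.2141 0.0995] [1.7999e+02 4.0000e-02 1.1910e+01] F [ 0.2 -0.7 -4.2] w 0.0622 gf 7.0 q [  10.    9.  -41.  111.    7.   62. -112.]
row [-0.0633, 0.0349, -0.1016, 0.0001, 0.0002, -0.0005]
now 5.77 [0.4514 0.2141 0.0995] [1.7999e+02 4.0000e-02 1.1910e+01] F [ 0.2 -0.7 -4.2] w 0.0622 gf 7.0 q [  10.    9.  -41.  111.    7.   62. -112.]
row [-0.1639, 0.5928, -0.1014, 0.0001, 0.0002, -0.0005]
```

{"fn": "servo_tool", "kwargs": {
  "series": [
    [[-0.03,0.01,-0.04,0,0,0,0.6],[-0.06,0.03,-0.08,0,0,0,0.6],[-0.07,0.07,-0.1,0,0,0,0.6],[-0.08,0.13,-0.1,0,0,0,0.6],[-0.09,0.19,-0.1,0,0,0,0.6],[-0.1,0.25,-0.1,0,0,0,0.6],[-0.11,0.31,-0.1,0,0,0,0.6],[-0.12,0.37,-0.1,0,0,0,0.6],[-0.13,0.43,-0.1,0,0,0,0.6],[-0.145,0.49,-0.1,0,0,0,0.6],[-0.155,0.55,-0.1,0,0,0,0.6],[-0.164,0.593,-0.1,0,0,0,0.6]]
  ]
}}

```text
time_s: 6.77
tool_pos: [0.4396, 0.0283, 0.1291]
tool_rot: [180.0, 0.1, 11.8]
force: [0.2, 0.1, -2.8]
grip_width: 0.0623
grasp_force: 7.0
```

```bash
python3 -c "
from h import *
go(.43,-.15,.13,5)"
```

```text
now 6.77 [0.4396 0.0283 0.1291] [1.7999e+02 9.0000e-02 1.1840e+01] F [ 0.2  0.1 -2.8] w 0.0623 gf 7.0 q [ 24.  -2. -31. 117.  -1.  65. -84.]
row [-0.1533, 0.5752, -0.0028, 0.0001, 0.0005, 0.038]
```

{"fn": "servo_tool", "kwargs": {
  "series": [
    [[-0.02,0.05,0,0,0,0.003,0.6],[-0.035,0.1,0,0,0,0.007,0.6],[-0.05,0.15,0,0,0,0.01,0.6],[-0.065,0.2,0,0,0,0.014,0.6],[-0.08,0.25,0,0,0,0.018,0.6],[-0.09,0.3,0,0,0,0.02,0.6],[-0.1,0.35,0,0,0,0.024,0.6],[-0.11,0.4,0,0,0,0.028,0.6],[-0.12,0.45,0,0,0,0.031,0.6],[-0.13,0.5,0,0,0,0.034,0.6],[-0.145,0.545,0,0,0,0.037,0.6],[-0.153,0.575,0,0,0,0.038,0.6]]
  ]
}}

```text
time_s: 7.77
tool_pos: [0.4305, -0.1504, 0.1297]
tool_rot: [180.0, 0.0, 4.9]
force: [-0.6, 0.3, -3.5]
grip_width: 0.0621
grasp_force: 7.0
```

```bash
python3 -c "
from h import *
go(.395,-.291,.13,1.7)"
```

```text
now 7.77 [ 0.4305 -0.1504  0.1297] [1.7998e+02 3.0000e-02 4.9300e+00] F [-0.6  0.3 -3.5] w 0.0621 gf 7.0 q [ 35.  -0. -19. 116.  -0.  65. -69.]
row [-0.1583, 0.4568, -0.0007, 0.0001, 0.0002, 0.018]
```

{"fn": "servo_tool", "kwargs": {
  "series": [
    [[-0.02,0.04,0,0,0,0.002,0.6],[-0.035,0.09,0,0,0,0.004,0.6],[-0.05,0.14,0,0,0,0.006,0.6],[-0.065,0.19,0,0,0,0.008,0.6],[-0.08,0.24,0,0,0,0.01,0.6],[-0.095,0.29,0,0,0,0.012,0.6],[-0.115,0.34,0,0,0,0.014,0.6],[-0.135,0.39,0,0,0,0.016,0.6],[-0.15,0.43,0,0,0,0.018,0.6],[-0.158,0.457,0,0,0,0.018,0.6],[-0.158,0.457,0,0,0,0.018,0.6],[-0.158,0.457,0,0,0,0.018,0.6]]
  ]
}}

```text
time_s: 8.77
tool_pos: [0.3959, -0.2887, 0.1297]
tool_rot: [-180.0, 0.0, 1.8]
force: [-0.5, 1.1, -2.5]
grip_width: 0.0623
grasp_force: 7.0
```

{"fn": "servo_tool", "kwargs": {
  "series": [
    [[0,0,0.03,0,0,0,0.6],[0,0,0.08,0,0,0,0.6],[0,0,0.13,0,0,0,0.6],[0,0,0.18,0,0,0,0.6],[0,0,0.23,0,0,0,0.6],[0,0,0.28,0,0,0,0.6],[0,0,0.32,0,0,0,0.6],[0,0,0.345,0,0,0,0.6],[0,0,0.36,0,0,0,0.6],[0,0,0.36,0,0,0,0.6]]
  ]
}}

```text
time_s: 9.6
tool_pos: [0.3955, -0.2879, 0.0209]
tool_rot: [-179.9, 0.1, 1.9]
force: [-0.2, -0.5, -2.3]
grip_width: 0.0624
grasp_force: 7.0
```

```bash
python3 -c "
from h import *
go(.395,-.291,.0135,1.7)
c=grab('top')
cv2.imwrite('pics/front.png',cv2.resize(c['frame'][110:310,320:480],None,fx=3,fy=3)[...,::-1])"
```

```text
now 9.6 [ 0.3955 -0.2879  0.0209] [-1.7993e+02  8.0000e-02  1.8900e+00] F [-0.2 -0.5 -2.3] w 0.0624 gf 7.0 q [ 43.  11. -10. 117.   3.  52. -57.]
row [-0.002, 0.0104, 0.0245, -0.0004, 0.0004, 0.0011]
```

View pics/front.png

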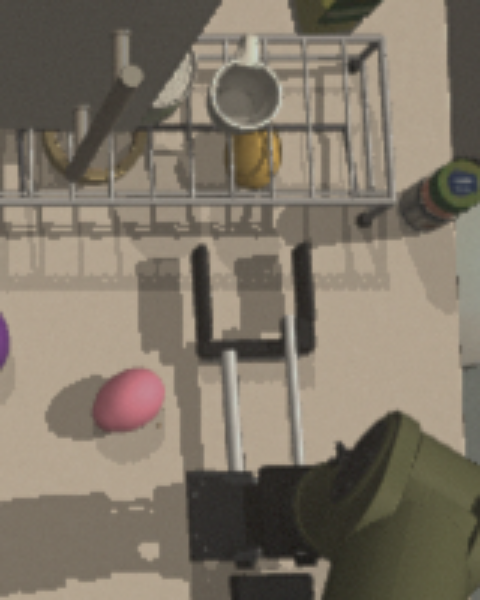

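The jaws sit in front of the lemon: tips at crop (200,248) and (303,248), base at (205,350) and (308,350), lemon centred at x≈253.

```bash
python3 -c "
from h import *
c=grab('top');f=lambda p:np.array(p)/3+[320,110]-.33
P=pts(c);h=cv2.cvtColor(c['frame'],cv2.COLOR_RGB2HSV)
m=(h[...,2]<60)&(P[...,2]>.03)&(P[...,2]<.06)&(P[...,0]>.575)&(P[...,0]<.66)&(P[...,1]>-.36)&(P[...,1]<-.2)
k,l,st,_=cv2.connectedComponentsWithStats(m.astype(np.uint8))
for i in range(1,k):
  if st[i,4]>30:
    v,u=np.where(l==i); q=cast(c,np.c_[u,v],.046)[:,:2]; w=np.linalg.svd(q-q.mean(0))[2][0]; print(st[i],q.mean(0),q.max(0),np.degrees(np.arctan(w[1]/w[0])))
print(cast(c,f([[200,248],[303,248],[205,340],[308,340]]),.046)[:,:2])
l=cast(c,f([[226,157],[281,157],[253,188]]),.027)[:,:2];print(l)
m=(cv2.inRange(h,(15,110,50),(35,255,255))>0);m[:, :385]=0;m[:,425:]=0;m[:150]=0;m[180:]=0
v,u=np.where(m);q=cast(c,np.c_[u,v],.03);print(len(q),q.min(0),q.max(0))
for r in range(158,174):
  uu=u[v==r]
  if len(uu): print(r,np.round(cast(c,[[uu.min()-.5,r],[uu.max()+.5,r]],.03)[:,:2],4).tolist())
"
```

```text
[418 191   6  26 117] [ 0.61074218 -0.32111478] [ 0.64626872 -0.31375687] 1.434592438665852
[385 192   5  25  86] [ 0.60719434 -0.22786956] [ 0.6407977 -0.2228707] 3.365449023372809
[[ 0.6398054  -0.22700715]
 [ 0.64241814 -0.32167067]
 [ 0.55502745 -0.23031205]
 [ 0.55745924 -0.32400731]]
[[ 0.73156108 -0.25717874]
 [ 0.73307617 -0.30895428]
 [ 0.7024635  -0.28197186]]
213 [ 0.70273371 -0.30713582  0.03      ] [ 0.75526201 -0.26496415  0.03      ]
158 [[0.7425, -0.2637], [0.7438, -0.306]]
159 [[0.7396, -0.2636], [0.7409, -0.3059]]
160 [[0.7367, -0.2636], [0.738, -0.3059]]
161 [[0.7339, -0.2663], [0.7351, -0.3058]]
162 [[0.731, -0.2663], [0.7323, -0.3085]]
163 [[0.7281, -0.2662], [0.7293, -0.3057]]
164 [[0.7252, -0.2662], [0.7264, -0.3056]]
165 [[0.7224, -0.2661], [0.7235, -0.3055]]
166 [[0.7195, -0.2661], [0.7205, -0.3026]]
167 [[0.7166, -0.266], [0.7175, -0.2969]]
168 [[0.7137, -0.2659], [0.7146, -0.2969]]
169 [[0.7108, -0.2659], [0.7117, -0.2968]]
170 [[0.708, -0.2658], [0.7088, -0.2967]]
171 [[0.7052, -0.2686], [0.7058, -0.2911]]
172 [[0.7027, -0.2826], [0.7028, -0.2854]]
```

{"fn": "servo_tool", "kwargs": {
  "series": [
    [[0,0.01,0,0,0,0.003,0.6],[0,0.02,0,0,0,0.0055,0.6],[0,0.027,0,0,0,0.0055,0.6],[0,0.027,0.01,0,0,0.0055,0.6],[0,0.027,0.02,0,0,0.0055,0.6],[0,0.027,0.025,0,0,0.0055,0.6],[0,0.027,0.025,0,0,0.0055,0.6],[0,0.027,0.025,0,0,0.0055,0.6]]
  ]
}}

```text
time_s: 10.37
tool_pos: [0.3959, -0.2967, 0.0141]
tool_rot: [-180.0, 0.0, 0.9]
force: [-0.1, -0.6, -3.3]
grip_width: 0.0622
grasp_force: 7.0
```

```bash
python3 -c "
from h import *
go(.533,-.293,.0135,.9)
c=grab('top');P=pts(c);h=cv2.cvtColor(c['frame'],cv2.COLOR_RGB2HSV)
m=(h[...,2]<60)&(P[...,2]>.02)&(P[...,2]<.06)&(P[...,0]>.575)&(P[...,0]<.66)&(P[...,1]>-.37)&(P[...,1]<-.2)
k,l,st,_=cv2.connectedComponentsWithStats(m.astype(np.uint8))
for i in range(1,k):
  if st[i,4]>30:
    v,u=np.where(l==i); q=cast(c,np.c_[u,v],.039)[:,:2]; w=np.linalg.svd(q-q.mean(0))[2][0]; print(st[i],q.mean(0),q.max(0),np.degrees(np.arctan(w[1]/w[0])),np.percentile(P[l==i][:,2],[50,90]))
"
```

```text
now 10.37 [ 0.3959 -0.2967  0.0141] [-1.7998e+02  3.0000e-02  8.5000e-01] F [-0.1 -0.6 -3.3] w 0.0622 gf 7.0 q [ 43.  12. -10. 117.   3.  51. -58.]
row [0.4571, -0.0055, 0.0016, -0.0001, 0.0002, -0.0003]
[389 192   5  25  92] [ 0.60656977 -0.23964027] [ 0.64263308 -0.2350871 ] 1.0917844425343295 [0.0388972  0.04531324]
[422 192   6  26 117] [ 0.60876232 -0.33320167] [ 0.64523665 -0.32646483] 1.4788534412657959 [0.03807277 0.04391949]
```

{"fn": "servo_tool", "kwargs": {
  "series": [
    [[0.03,0,0.001,0,0,0,0.6],[0.07,-0.001,0.001,0,0,0,0.6],[0.11,-0.001,0.001,0,0,0,0.6],[0.15,-0.002,0.001,0,0,0,0.6],[0.19,-0.002,0.001,0,0,0,0.6],[0.23,-0.003,0.001,0,0,0,0.6],[0.265,-0.003,0.001,0,0,0,0.6],[0.295,-0.003,0.001,0,0,0,0.6],[0.32,-0.004,0.001,0,0,0,0.6],[0.32,-0.004,0.001,0,0,0,0.6]]
  ]
}}

```text
time_s: 11.25
tool_pos: [0.4941, -0.2939, 0.0141]
tool_rot: [-180.0, -0.1, 0.9]
force: [0.5, -1.0, -2.9]
grip_width: 0.062
grasp_force: 7.0
```

```bash
python3 -c "
from h import *
go(.533,-.293,.0135,.9)
c=grab('top')
cv2.imwrite('pics/in.png',cv2.resize(c['frame'][130:230,360:460],None,fx=5,fy=5)[...,::-1])"
```

```text
now 11.25 [ 0.4941 -0.2939  0.0141] [-1.8e+02 -8.0e-02  9.2e-01] F [ 0.5 -1.  -2.9] w 0.062 gf 7.0 q [ 38.  21. -11. 106.   5.  54. -65.]
row [0.1296, -0.0008, 0.0023, -0.0, -0.0005, 0.0001]
```

View pics/in.png

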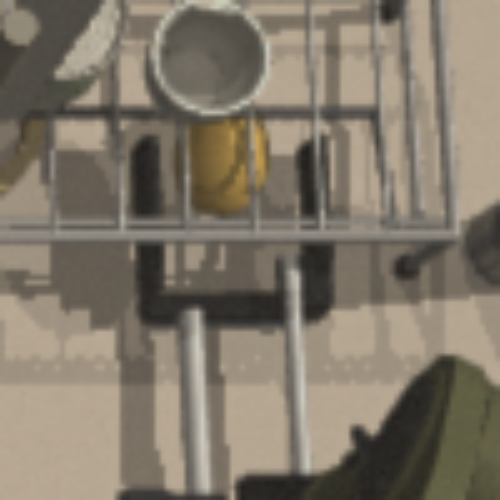

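The jaws straddle the lemon: inner faces at crop x 160 and 300, lemon from 178 to 270, with its front 16 px ahead of the crosspiece. I nudge 2 mm left while advancing the last 36 mm, then squeeze slowly.

{"fn": "servo_tool", "kwargs": {
  "series": [
    [[0.02,-0.002,0.001,0,0,0,0.6],[0.045,-0.004,0.001,0,0,0,0.6],[0.07,-0.007,0.001,0,0,0,0.6],[0.09,-0.007,0.001,0,0,0,0.6],[0.11,-0.007,0.001,0,0,0,0.6],[0.12,-0.007,0.001,0,0,0,0.6],[0.12,-0.007,0.001,0,0,0,0.6],[0.12,-0.007,0.001,0,0,0,0.6]]
  ]
}}

```text
time_s: 11.97
tool_pos: [0.528, -0.2917, 0.0136]
tool_rot: [-180.0, 0.0, 0.9]
force: [0.3, -0.6, -3.5]
grip_width: 0.0619
grasp_force: 7.0
```

{"fn": "servo_tool", "kwargs": {
  "series": [
    [[0,0,0,0,0,0,0.68],[0,0,0,0,0,0,0.65],[0,0,0,0,0,0,0.62],[0,0,0,0,0,0,0.59],[0,0,0,0,0,0,0.56],[0,0,0,0,0,0,0.53],[0,0,0,0,0,0,0.5],[0,0,0,0,0,0,0.48],[0,0,0,0,0,0,0.46],[0,0,0,0,0,0,0.45]]
  ],
  "grip_force": 13
}}

```text
time_s: 12.8
tool_pos: [0.5275, -0.292, 0.0136]
tool_rot: [180.0, 0.1, 0.8]
force: [-2.0, -2.4, -2.9]
grip_width: 0.0515
grasp_force: 13.0
```

```bash
python3 -c "
from h import *
go(.533,-.293,.0135,.9)"
```

```text
now 12.8 [ 0.5275 -0.292   0.0136] [1.7999e+02 5.0000e-02 8.2000e-01] F [-2.  -2.4 -2.9] w 0.0515 gf 13.0 q [ 36.  24. -11. 102.   6.  55. -67.]
row [0.0183, 0.0036, 0.0004, 0.0001, 0.0003, -0.0004]
```

{"fn": "servo_tool", "kwargs": {
  "series": [
    [[0,0,0,0,0,0,0.45],[0,0,0,0,0,0,0.43],[0,0,0,0,0,0,0.42],[0,0,0,0,0,0,0.41],[0,0,0,0,0,0,0.4],[0,0,0,0,0,0,0.39]]
  ]
}}

```text
time_s: 13.3
tool_pos: [0.5276, -0.2918, 0.0136]
tool_rot: [-180.0, 0.0, 0.8]
force: [-3.2, -2.2, -2.8]
grip_width: 0.0513
grasp_force: 13.0
```

```bash
python3 -c "
from h import *
go(.533,-.293,.0135,.9)
a=cv2.resize(grab('top')['frame'][130:250,370:450],None,fx=5,fy=5); b=cv2.resize(grab('scene')['frame'][95:195,260:345],None,fx=5,fy=5)
m=np.zeros((600,800,3),np.uint8); m[:,:400]=a; m[:500,400:]=b[:,:400]
cv2.imwrite('pics/stuck.png',m[...,::-1])"
```

```text
now 13.3 [ 0.5276 -0.2918  0.0136] [-1.8e+02  4.0e-02  8.3e-01] F [-3.2 -2.2 -2.8] w 0.0513 gf 13.0 q [ 36.  24. -11. 102.   6.  55. -67.]
row [0.0178, 0.0043, 0.0002, -0.0, 0.0002, -0.0004]
```

View pics/stuck.png

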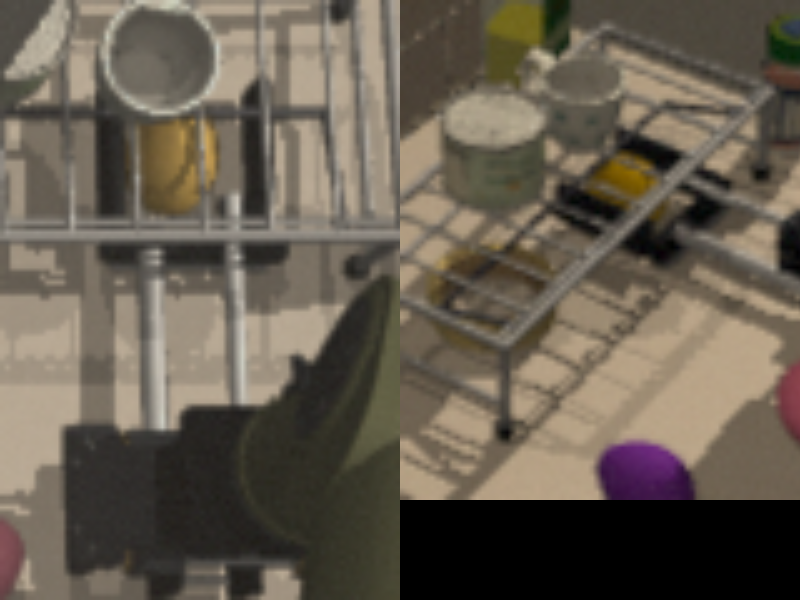

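The left jaw is touching the lemon early: left gap about nil, right gap about 16 mm. The rods have turned a couple of degrees clockwise. I ease off to 7 N so the jaws reopen, then recentre.

{"fn": "servo_tool", "kwargs": {
  "series": [
    [[0,0,0,0,0,0,0.6],[0,0,0,0,0,0,0.62],[0,0,0,0,0,0,0.65],[0,0,0,0,0,0,0.68],[0,0,0,0,0,0,0.69],[0,0,0,0,0,0,0.69]]
  ],
  "grip_force": 7
}}

```text
time_s: 13.9
tool_pos: [0.5284, -0.2915, 0.0138]
tool_rot: [180.0, -0.0, 0.9]
force: [-0.8, -0.1, -2.2]
grip_width: 0.0618
grasp_force: 7.0
```

```bash
cat >> h.py <<'E'
def rod():
    c=grab('top');g=c['frame']
    cv2.imwrite('pics/r.png',g[...,::-1])
    P=pts(c);h=cv2.cvtColor(g,cv2.COLOR_RGB2HSV)
    o=get_obs()['tool_pos']
    # bright rods in front of the hand
    m=(h[...,2]>125)&(h[...,1]<40)&(P[...,2]>.025)&(P[...,2]<.075)&(P[...,0]>o[0]+.05)&(P[...,0]<min(o[0]+.14,.665))&(np.abs(P[...,1]-o[1])<.06)
    k,l,st,_=cv2.connectedComponentsWithStats(m.astype(np.uint8))
    for i in range(1,k):
        if st[i,4]>25 and st[i,3]>8:
            v,u=np.where(l==i); q=cast(c,np.c_[u,v],.045)[:,:2]; f=np.polyfit(q[:,0],q[:,1],1); print('rod',len(q),'yaw',round(np.degrees(np.arctan(f[0])),2),'y at jaw pt',round(np.polyval(f,o[0]+.208),4),'z',np.median(P[l==i][:,2]))
    m=(h[...,2]<60)&(P[...,2]>.02)&(P[...,2]<.05)&(P[...,0]>o[0]+.165)&(P[...,0]<o[0]+.26)&(np.abs(P[...,1]-o[1])<.08)
    for s in(1,-1):
        b=m&((P[...,1]-o[1]-.01)*s>0); v,u=np.where(b); q=cast(c,np.c_[u,v],.039)[:,:2]
        if len(q): print('jaw',len(q),np.median(q,0),np.percentile(q[:,1],[5,95]))
    y=cv2.inRange(h,(15,110,50),(35,255,255))>0; y[:,:385]=0;y[:,425:]=0;y[:145]=0;y[230:]=0
    v,u=np.where(y);q=cast(c,np.c_[u,v],.03)[:,:2];print('lemon',len(q),np.round(np.percentile(q,[2,50,98],axis=0),4).tolist())
E
python3 -c "
from h import *
go(.5275,-.292,.0135,.9); rod()"
```

```text
now 13.9 [ 0.5284 -0.2915  0.0138] [ 1.8e+02 -3.0e-02  8.7e-01] F [-0.8 -0.1 -2.2] w 0.0618 gf 7.0 q [ 36.  24. -11. 102.   5.  55. -67.]
row [-0.0031, 0.0017, 0.0011, 0.0, -0.0002, -0.0002]
rod 57 yaw 0.03 y at jaw pt -0.3178 z 0.04078107671103326
rod 90 yaw 0.06 y at jaw pt -0.2618 z 0.031679887199138834
jaw 99 [ 0.72788924 -0.2396958 ] [-0.24561708 -0.23424868]
jaw 64 [ 0.73055332 -0.32973553] [-0.34050637 -0.32630317]
lemon 218 [[0.7052, -0.3048], [0.7313, -0.2822], [0.7547, -0.2652]]
```

{"fn": "servo_tool", "kwargs": {
  "series": [
    [[0,0,0,0,0,-0.003,0.69],[0,0,0,0,0,-0.0072,0.69],[0,0,0,0,0,-0.0072,0.69]]
  ]
}}

```text
time_s: 14.2
tool_pos: [0.5281, -0.2918, 0.0138]
tool_rot: [180.0, -0.0, 2.2]
force: [-0.2, -0.5, -3.7]
grip_width: 0.062
grasp_force: 7.0
```

{"fn": "servo_tool", "kwargs": {
  "series": [
    [[0,0,0,0,0,0,0.68],[0,0,0,0,0,0,0.66],[0,0,0,0,0,0,0.65],[0,0,0,0,0,0,0.64],[0,0,0,0,0,0,0.64]]
  ],
  "grip_force": 14
}}

```text
time_s: 14.62
tool_pos: [0.5278, -0.2925, 0.0138]
tool_rot: [180.0, 0.0, 2.1]
force: [0.0, -1.6, -3.4]
grip_width: 0.0564
grasp_force: 9.6
```

```bash
python3 -c "
from h import *
go(.5275,-.292,.0135,.9); rod()
print(get_obs()['wrist_torque'])"
```

```text
now 14.62 [ 0.5278 -0.2925  0.0138] [179.96   0.     2.07] F [ 0.  -1.6 -3.4] w 0.0564 gf 9.6 q [ 36.  24. -11. 102.   6.  55. -66.]
row [-0.0009, -0.0018, 0.001, 0.0002, 0.0, 0.0065]
rod 61 yaw 2.04 y at jaw pt -0.3101 z 0.04070669590583509
rod 90 yaw 1.58 y at jaw pt -0.2605 z 0.030669868493877206
jaw 95 [ 0.72780741 -0.2396958 ] [-0.24546643 -0.23432639]
jaw 86 [ 0.73310243 -0.32464763] [-0.32952585 -0.31978123]
lemon 210 [[0.7054, -0.3045], [0.7312, -0.282], [0.7547, -0.2651]]
[-0.46429465  0.11499126 -0.39307372]
```

{"fn": "servo_tool", "kwargs": {
  "series": [
    [[0,0,0,0,0,0,0.63],[0,0,0,0,0,0,0.62],[0,0,0,0,0,0,0.61],[0,0,0,0,0,0,0.6],[0,0,0,0,0,0,0.6]]
  ]
}}

```text
time_s: 15.08
tool_pos: [0.5278, -0.292, 0.0137]
tool_rot: [180.0, 0.0, 2.1]
force: [-2.3, -2.8, -3.1]
grip_width: 0.0527
grasp_force: 10.2
```

```bash
python3 -c "
from h import *
go(.5275,-.292,.0135,.9); rod()
print(get_obs()['wrist_torque'])"
```

```text
now 15.08 [ 0.5278 -0.292   0.0137] [1.7999e+02 2.0000e-02 2.1100e+00] F [-2.3 -2.8 -3.1] w 0.0527 gf 10.2 q [ 36.  24. -11. 102.   6.  55. -66.]
row [-0.0009, 0.0001, 0.0007, 0.0001, 0.0001, 0.0067]
rod 60 yaw 1.88 y at jaw pt -0.3086 z 0.04092946447665824
rod 96 yaw 1.21 y at jaw pt -0.2628 z 0.031041857095224334
jaw 99 [ 0.72780741 -0.24041945] [-0.24820474 -0.23489921]
jaw 103 [ 0.73026596 -0.32393999] [-0.32946112 -0.31798262]
lemon 214 [[0.7055, -0.3044], [0.7312, -0.2817], [0.7547, -0.2586]]
[-0.50914113  0.2396381  -0.45405182]
```

{"fn": "servo_tool", "kwargs": {
  "series": [
    [[0,0,0,0,0,0,-0.0],[0,0,0,0,0,0,0.6]]
  ],
  "grip_force": 11
}}

```text
time_s: 15.3
tool_pos: [0.5278, -0.2918, 0.0137]
tool_rot: [180.0, 0.0, 2.1]
force: [-2.4, -2.5, -2.2]
grip_width: 0.0521
grasp_force: 10.7
```

The reaction points back and right while the jaws still have about 10 mm gap each side. That fits the moving rod's end, which sticks out past the crosspiece, touching the lemon's front shoulder. I reopen, back off 10 mm, and squeeze again.

{"fn": "servo_tool", "kwargs": {
  "series": [
    [[0,0,0,0,0,0,0.64],[0,0,0,0,0,0,0.69],[0,0,0,0,0,0,0.69],[-0.015,0,0,0,0,0,0.69],[-0.033,0,0,0,0,0,0.69],[-0.033,0,0,0,0,0,0.69]]
  ],
  "grip_force": 7
}}

```text
time_s: 15.8
tool_pos: [0.5165, -0.2922, 0.0135]
tool_rot: [-180.0, 0.1, 2.1]
force: [-0.3, -0.0, -3.3]
grip_width: 0.0621
grasp_force: 7.0
```

{"fn": "servo_tool", "kwargs": {
  "series": [
    [[0,0,0,0,0,0,0.69],[0,0,0,0,0,0,0.67],[0,0,0,0,0,0,0.65],[0,0,0,0,0,0,0.63],[0,0,0,0,0,0,0.61],[0,0,0,0,0,0,0.59],[0,0,0,0,0,0,0.57],[0,0,0,0,0,0,0.56],[0,0,0,0,0,0,0.55]]
  ],
  "grip_force": 13
}}

```text
time_s: 16.55
tool_pos: [0.5183, -0.2921, 0.0138]
tool_rot: [180.0, -0.0, 2.1]
force: [-0.2, -0.6, -2.3]
grip_width: 0.0511
grasp_force: 13.0
```

```bash
python3 -c "
from h import *
go(.5175,-.292,.0135,2.1); rod()
print(get_obs()['wrist_torque'])"
```

```text
now 16.55 [ 0.5183 -0.2921  0.0138] [ 1.7999e+02 -1.0000e-02  2.1400e+00] F [-0.2 -0.6 -2.3] w 0.0511 gf 13.0 q [ 36.  23. -11. 103.   5.  55. -65.]
row [-0.0025, -0.0005, 0.0009, 0.0, -0.0001, 0.0002]
rod 61 yaw 1.85 y at jaw pt -0.3076 z 0.04119102312401268
rod 100 yaw 1.68 y at jaw pt -0.2627 z 0.031194004435956657
jaw 90 [ 0.72489648 -0.24264329] [-0.24832236 -0.23706164]
jaw 86 [ 0.7274313  -0.32405142] [-0.3294497  -0.31842671]
lemon 212 [[0.7055, -0.3044], [0.7312, -0.2817], [0.7547, -0.2564]]
[ 0.05910884 -0.04073065 -0.01991855]
```

{"fn": "servo_tool", "kwargs": {
  "series": [
    [[0,0,0,0,0,0,0.54],[0,0,0,0,0,0,0.53],[0,0,0,0,0,0,0.53]]
  ]
}}

```text
time_s: 16.85
tool_pos: [0.5182, -0.2921, 0.0138]
tool_rot: [180.0, -0.0, 2.1]
force: [-0.2, -0.1, -3.3]
grip_width: 0.0509
grasp_force: 13.0
```

{"fn": "servo_tool", "kwargs": {
  "series": [
    [[0,0,0,0,0,0,0.53],[0,0,0,0,0,0,0.53],[0,0,0,0,0,0,0.53]]
  ],
  "grip_force": 15
}}

```text
time_s: 17.1
tool_pos: [0.5182, -0.2921, 0.0138]
tool_rot: [180.0, -0.0, 2.1]
force: [0.4, -0.3, -3.8]
grip_width: 0.0508
grasp_force: 15.0
```

```bash
python3 -c "
from h import *
go(.5175,-.292,.0135,2.1); rod()
print(get_obs()['wrist_torque'])"
```

```text
now 17.1 [ 0.5182 -0.2921  0.0138] [ 1.7999e+02 -1.0000e-02  2.1300e+00] F [ 0.4 -0.3 -3.8] w 0.0508 gf 15.0 q [ 36.  23. -11. 103.   5.  55. -65.]
row [-0.0024, -0.0005, 0.0009, 0.0, -0.0, 0.0002]
rod 65 yaw 1.75 y at jaw pt -0.3076 z 0.041106375376109394
rod 106 yaw 1.97 y at jaw pt -0.2619 z 0.0317527132352049
jaw 94 [ 0.72514142 -0.24255125] [-0.24831275 -0.23487307]
jaw 93 [ 0.72730845 -0.32386577] [-0.32942307 -0.31809076]
lemon 209 [[0.7055, -0.3044], [0.7314, -0.2817], [0.7547, -0.2579]]
[ 0.00456554 -0.10091339  0.01636443]
```

```bash
python3 -c "
from h import *
def en(a): return np.clip((a/255.)**.55*255,0,255).astype(np.uint8)
T=grab('top');S=grab('scene')
t=T['frame'];s=S['frame']
a=cv2.resize(en(t[135:195,380:430]),(400,480)[::1],interpolation=2)
b=cv2.resize(en(s[110:170,285:345]),(400,400),interpolation=2)
d=cv2.resize(en(s[125:175,315:375]),(240,200),interpolation=2)
m=np.zeros((600,800,3),np.uint8);m[:480,:400]=a;m[:400,400:]=b;m[400:,560:]=d
cv2.imwrite('pics/last.png',m[...,::-1])
P=pts(T)
for r in range(150,172,3):
  print(r,[(u,int(1e3*P[r,u,1]),int(1e3*P[r,u,2])) for u in range(386,426,2)])
"
```

```text
150 [(386, -238, 1), (388, -243, 2), (390, -239, 44), (392, -223, 132), (394, -227, 136), (396, -231, 141), (398, -249, 91), (400, -253, 97), (402, -259, 94), (404, -262, 105), (406, -264, 117), (408, -262, 143), (410, -306, 6), (412, -313, 1), (414, -319, -1), (416, -324, 3), (418, -322, 29), (420, -323, 45), (422, -316, 85), (424, -347, 2)]
153 [(386, -225, 55), (388, -230, 57), (390, -235, 61), (392, -239, 64), (394, -232, 115), (396, -234, 126), (398, -238, 134), (400, -242, 136), (402, -248, 133), (404, -254, 134), (406, -280, 58), (408, -286, 54), (410, -283, 85), (412, -294, 64), (414, -301, 60), (416, -306, 63), (418, -312, 61), (420, -319, 58), (422, -315, 86), (424, -328, 62)]
156 [(386, -238, 0), (388, -239, 17), (390, -239, 44), (392, -243, 47), (394, -260, 5), (396, -244, 88), (398, -262, 40), (400, -265, 49), (402, -269, 57), (404, -275, 53), (406, -280, 56), (408, -286, 53), (410, -283, 86), (412, -301, 39), (414, -316, 9), (416, -324, 0), (418, -322, 27), (420, -323, 42), (422, -315, 85), (424, -347, 1)]
159 [(386, -237, 1), (388, -238, 22), (390, -238, 44), (392, -24
[... 942 characters left out ...]
3), (424, -319, 89)]
168 [(386, -236, 4), (388, -239, 15), (390, -239, 38), (392, -244, 43), (394, -260, 1), (396, -243, 90), (398, -261, 40), (400, -267, 41), (402, -271, 45), (404, -276, 49), (406, -283, 43), (408, -287, 46), (410, -282, 85), (412, -312, 1), (414, -317, 2), (416, -324, 0), (418, -323, 21), (420, -322, 42), (422, -327, 44), (424, -318, 91)]
171 [(386, -236, 6), (388, -240, 13), (390, -239, 39), (392, -245, 39), (394, -260, 1), (396, -263, 9), (398, -264, 27), (400, -268, 35), (402, -273, 38), (404, -278, 38), (406, -284, 37), (408, -299, 4), (410, -281, 90), (412, -312, -1), (414, -317, 0), (416, -325, -6), (418, -323, 21), (420, -324, 36), (422, -328, 41), (424, -320, 85)]
```

View pics/last.png

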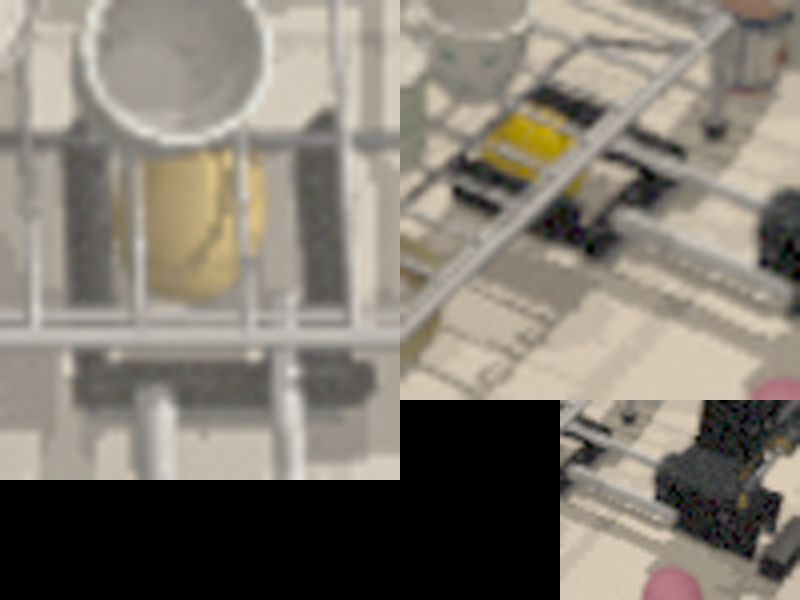

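The close-up still shows clear table between the right jaw (inner face x≈300) and the lemon (right edge ≈265), yet closing has stopped. I test by drawing back 12 mm to see what moves.

{"fn": "servo_tool", "kwargs": {
  "series": [
    [[-0.01,0,0,0,0,0,0.53],[-0.02,0,0,0,0,0,0.53],[-0.03,0,0,0,0,0,0.53],[-0.04,0,0,0,0,0,0.53]]
  ]
}}

```text
time_s: 17.58
tool_pos: [0.5072, -0.2923, 0.0142]
tool_rot: [180.0, -0.1, 2.2]
force: [4.7, 1.0, -3.8]
grip_width: 0.0511
grasp_force: 15.0
```

```bash
python3 -c "
from h import *
go(.5175,-.292,.0135,2.1); rod()
print(get_obs()['wrist_torque'])"
```

```text
now 17.58 [ 0.5072 -0.2923  0.0142] [ 1.7998e+02 -1.3000e-01  2.1700e+00] F [ 4.7  1.  -3.8] w 0.0511 gf 15.0 q [ 37.  22. -11. 105.   5.  54. -64.]
row [0.0344, 0.0003, 0.0024, 0.0001, -0.0007, 0.0004]
rod 107 yaw 2.14 y at jaw pt -0.2619 z 0.03166535824587835
rod 63 yaw 2.02 y at jaw pt -0.3074 z 0.04162109453422724
jaw 101 [ 0.71936556 -0.24216149] [-0.24819995 -0.23690959]
jaw 114 [ 0.71873473 -0.32353243] [-0.32949539 -0.31673672]
lemon 221 [[0.7026, -0.3042], [0.7263, -0.2819], [0.7536, -0.2563]]
[ 0.20341557 -0.88301033  0.10437645]
```

{"fn": "servo_tool", "kwargs": {
  "series": [
    [[0,0,0,0,0,0,0.65],[0,0,0,0,0,0,0.69],[0,0,0,0,0,0,0.69],[-0.04,0,0,0,0,0,0.69],[-0.09,0,0,0,0,0,0.69],[-0.14,0,0,0,0,0,0.69],[-0.19,0,0,0,0,0,0.69],[-0.22,0,0,0,0,0,0.69],[-0.24,0,0,0,0,0,0.69],[-0.24,0,0,0,0,0,0.69]]
  ],
  "grip_force": 7
}}

```text
time_s: 18.47
tool_pos: [0.4326, -0.2955, 0.0135]
tool_rot: [-180.0, 0.1, 2.1]
force: [-0.2, -0.1, -3.0]
grip_width: 0.0618
grasp_force: 7.0
```

```bash
python3 -c "
from h import *
go(.5175,-.292,.0135,2.1); rod()
print(get_obs()['wrist_torque'])"
```

```text
now 18.47 [ 0.4326 -0.2955  0.0135] [-1.7999e+02  9.0000e-02  2.0600e+00] F [-0.2 -0.1 -3. ] w 0.0618 gf 7.0 q [ 41.  16. -11. 113.   4.  52. -60.]
row [0.2833, -0.0016, -0.0003, -0.0001, 0.0005, -0.0002]
rod 106 yaw 1.99 y at jaw pt -0.2597 z 0.030080740378236714
rod 76 yaw 1.89 y at jaw pt -0.3163 z 0.04105703491496382
jaw 114 [ 0.63837813 -0.23891337] [-0.24412272 -0.23353655]
jaw 143 [ 0.64218927 -0.33252538] [-0.33837286 -0.32562259]
lemon 219 [[0.7026, -0.3042], [0.7259, -0.282], [0.7537, -0.2563]]
[ 0.01807492 -0.07952326  0.04776743]
```

{"fn": "servo_tool", "kwargs": {
  "series": [
    [[0,0,0,0,0,0,0.66],[0,0,0,0,0,0,0.62],[0,0,0,0,0,0,0.58],[0,0,0,0,0,0,0.54],[0,0,0,0,0,0,0.5],[0,0,0,0,0,0,0.46],[0,0,0,0,0,0,0.44]]
  ],
  "grip_force": 13
}}

```text
time_s: 19.1
tool_pos: [0.4343, -0.2952, 0.0137]
tool_rot: [180.0, 0.0, 2.1]
force: [-0.6, 0.3, -3.0]
grip_width: 0.0409
grasp_force: 10.4
```

```bash
python3 -c "
from h import *
go(.5175,-.292,.0135,2.1); rod()
print(get_obs()['wrist_torque'])"
```

```text
now 19.1 [ 0.4343 -0.2952  0.0137] [179.99   0.     2.15] F [-0.6  0.3 -3. ] w 0.0409 gf 10.4 q [ 41.  16. -11. 113.   4.  52. -60.]
row [0.2776, -0.0003, 0.0008, 0.0, 0.0, 0.0003]
rod 75 yaw 2.1 y at jaw pt -0.3051 z 0.040824532672295355
rod 109 yaw 2.16 y at jaw pt -0.2696 z 0.03107018689471719
jaw 124 [ 0.64145618 -0.24951357] [-0.25490504 -0.2441135 ]
jaw 143 [ 0.63922127 -0.32159015] [-0.32749937 -0.31549066]
lemon 218 [[0.7026, -0.3042], [0.7271, -0.282], [0.7538, -0.2658]]
[0.05212716 0.03655368 0.06445747]
```

Run:
```python
from h import *
for f in("top","scene"):
    c=dict(np.load(f+"0.npz")); P=pts(c)
    m=(P[...,0]>.68)&(P[...,0]<.84)&(P[...,1]>-.36)&(P[...,1]<-.2)&(P[...,2]>-.02)&(P[...,2]<.25)
    H={}
    for p in P[m]: H.setdefault((int((p[0]-.68)/.01),int((p[1]+.36)/.01)),[]).append(p[2]*1e3)
    print(f,"cols y from -.36 step .01; rows x (min z / n)")
    for i in range(16): print(f"{.68+.01*i:.2f}"," ".join(f"{int(np.median([z for z in H[(i,j)] if z<78] or [999])):4d}" if (i,j) in H else "   ." for j in range(16)))
```

```text
top cols y from -.36 step .01; rows x (min z / n)
0.68    1    1    3    3    5    1    1    1    2    1    1    1    1    1    4    3
0.69    3    0    0    0  999    0    .   -3    .   -3    .    4    3    2    0    2
0.70    3    2    2    0    2    0    5   34   37   26    2    0    3    0    1    2
0.71    0    1    2    2    1    2   43   52   51   43    3    0    4    1    1    2
0.72    4    2    0    1   -1   37   49   55   53   46    3    2    2    1    3    1
0.73    2    4    4    2    4   41   49   54   52   48    2    1    2    3    0    0
0.74    7    4    4    3    7   58   50   56   54   45    1    4    4    7    2    4
0.75    6   56    6    5   57   60   62    .  999    2    2    2    1    1    3    3
0.76    3    4    0    2    2    .    .    .  999    4    3    5    2    2    2    2
0.77    3    4    3    2    4    3    .    .  999  999    0    1    1    0    1    1
0.78    2    1    0    0    2    .    .    .    .  999  999    2    3    0   -2  999
0.79    0    3    3    1    3    .    .    .    .    .  999    4    1    1    .    .
0.80    1    2    0    1    1 
[... 1021 characters left out ...]
   -2    0   -1    0
0.76   -3    0    .    .    .    .    .    .   -1   -2   -3   -1   -3   -1   -2   -1
0.77   -1  999    .    .    .    .    .   -4   -3    0   -3   -3   -1   -2   -2    0
0.78   -1  999    .    .    .    .    0   -3   -2   -3   -2   -2   -2    0   -1  999
0.79   -2  999   -2    2   -1   -1   -2    0   -2    0   -1    0   -2    0   -1    0
0.80   -1   -1    .   -2   -4    0   -1    0   -2   -2  999   -3   -2   -2   -3   -1
0.81    .  999    .   -3   -3    0   -3   -2    .    .  999  999    .   -1   -4    0
0.82  999  999  999    0   -2   -2   -3    .    .    .    .    .    .    .   -1   -1
0.83  999    .  999   -1   -2    0    .    .    .    .    .    .    .    .    .   -1
```

{"fn": "servo_tool", "kwargs": {
  "series": [
    [[0,0,0,0,0,0,0.53],[0,0,0,0,0,0,0.53],[0.02,0,0,0,0,0,0.53],[0.04,0,0,0,0,0,0.53],[0.06,0,0,0,0,0,0.53],[0.08,0,0,0,0,0,0.53]]
  ]
}}

```text
time_s: 19.65
tool_pos: [0.4578, -0.294, 0.0135]
tool_rot: [-180.0, 0.1, 2.2]
force: [-4.0, 1.8, -0.7]
grip_width: 0.0462
grasp_force: 10.2
```

{"fn": "servo_tool", "kwargs": {
  "series": [
    [[0.02,0,0,0,0,0,0.53],[0.04,0,0,0,0,0,0.53],[0.06,0,0,0,0,0,0.53]]
  ]
}}

```text
time_s: 19.9
tool_pos: [0.4769, -0.2932, 0.0135]
tool_rot: [-180.0, 0.0, 2.2]
force: [-2.6, 1.1, -2.1]
grip_width: 0.0466
grasp_force: 10.3
```

```bash
python3 -c "
from h import *
go(.5175,-.292,.0135,2.1); rod()
print(get_obs()['wrist_torque'])"
```

```text
now 19.9 [ 0.4769 -0.2932  0.0135] [-1.7998e+02  2.0000e-02  2.1800e+00] F [-2.6  1.1 -2.1] w 0.0466 gf 10.3 q [ 39.  19. -11. 108.   5.  53. -63.]
row [0.1355, 0.0012, 0.0001, -0.0001, 0.0001, 0.0005]
rod 74 yaw 3.68 y at jaw pt -0.2994 z 0.04168387882760882
rod 105 yaw 3.49 y at jaw pt -0.2591 z 0.031057436648560977
jaw 94 [ 0.67365088 -0.23895782] [-0.24467838 -0.23153415]
jaw 111 [ 0.67297179 -0.3155349 ] [-0.3225752 -0.3095521]
lemon 194 [[0.7141, -0.3077], [0.7372, -0.2821], [0.7645, -0.2565]]
[0.21343909 0.40296509 0.27378062]
```

{"fn": "servo_tool", "kwargs": {
  "series": [
    [[0,0,0,0,0,0,0.6],[0,0,0,0,0,0,0.66],[0,0,0,0,0,0,0.69],[-0.02,0,0,0,0,0,0.69],[-0.05,0,0,0,0,0,0.69],[-0.05,0,0,0,0,0,0.69]]
  ],
  "grip_force": 7
}}

```text
time_s: 20.45
tool_pos: [0.4584, -0.2948, 0.0134]
tool_rot: [-180.0, 0.1, 2.0]
force: [-0.2, -1.0, -3.4]
grip_width: 0.062
grasp_force: 7.0
```

Run:
```python
from h import *
go(.5375,-.291,.0135,2.1); rod()
for n in("top","scene"):
    c=grab(n); P=pts(c)
    m=(P[...,0]>.68)&(P[...,0]<.84)&(P[...,1]>-.36)&(P[...,1]<-.2)&(P[...,2]>-.02)&(P[...,2]<.25)
    h=cv2.cvtColor(c['frame'],cv2.COLOR_RGB2HSV)
    y=(cv2.inRange(h,(12,90,30),(38,255,255))>0)&m&(P[...,2]<.065)
    q=P[y]; print(n,len(q),np.round(np.percentile(q,[1,10,50,90,99],axis=0),3).tolist())
    # fit ellipsoid axis-aligned in xy with z centre .027: x/a etc. free yaw
    from scipy.optimize import least_squares
    q=q[q[:,2]>.008]
    for a,b in((.0365,.0265),):
      for y0 in(0,1.57):
        f=lambda p:np.sqrt((((q[:,0]-p[0])*np.cos(p[2])+(q[:,1]-p[1])*np.sin(p[2]))/a)**2+((-(q[:,0]-p[0])*np.sin(p[2])+(q[:,1]-p[1])*np.cos(p[2]))/b)**2+((q[:,2]-p[3])/.027)**2)-1
        r=least_squares(f,[.74,-.282,y0,.027],loss="soft_l1",f_scale=.05); print(np.round(r.x,4),r.cost)
```

```text
now 20.45 [ 0.4584 -0.2948  0.0134] [-1.7999e+02  1.5000e-01  2.0300e+00] F [-0.2 -1.  -3.4] w 0.062 gf 7.0 q [ 40.  18. -11. 110.   4.  53. -62.]
row [0.2641, -0.0034, -0.0009, -0.0, 0.0008, -0.0004]
rod 105 yaw 3.03 y at jaw pt -0.2551 z 0.030423806749534377
rod 74 yaw 2.98 y at jaw pt -0.3115 z 0.04076631619671023
jaw 95 [ 0.65656629 -0.23590509] [-0.24139786 -0.23053092]
jaw 114 [ 0.65625622 -0.32761909] [-0.33362609 -0.32098023]
lemon 191 [[0.7141, -0.3076], [0.7374, -0.282], [0.7647, -0.2564]]
top 220 [[0.712, -0.307, 0.029], [0.717, -0.3, 0.037], [0.732, -0.277, 0.049], [0.747, -0.261, 0.057], [0.764, -0.253, 0.061]]
[ 0.7442 -0.2819 -0.5352  0.0299] 0.45276205184465496
[ 0.7442 -0.2819  2.6064  0.0299] 0.4527620518565702
scene 117 [[0.715, -0.353, -0.003], [0.719, -0.286, 0.019], [0.734, -0.26, 0.041], [0.754, -0.248, 0.051], [0.782, -0.203, 0.054]]
[ 0.7432 -0.2783 -0.7962  0.0259] 0.2467182977075058
[ 0.7432 -0.2783  2.3454  0.0259] 0.24671829763275474
```

```bash
cat >> h.py <<'E'
from scipy.optimize import least_squares
def lem(c,ex=.74):
    P=pts(c); h=cv2.cvtColor(c['frame'],cv2.COLOR_RGB2HSV)
    y=(cv2.inRange(h,(12,90,30),(38,255,255))>0)&(np.abs(P[...,0]-ex)<.07)&(np.abs(P[...,1]+.282)<.055)&(P[...,2]>.008)&(P[...,2]<.062)
    q=P[y]
    for y0 in (-.7,-.3,0,.3,.7):
        f=lambda p:np.sqrt((((q[:,0]-p[0])*np.cos(y0)+(q[:,1]-p[1])*np.sin(y0))/.0365)**2+((-(q[:,0]-p[0])*np.sin(y0)+(q[:,1]-p[1])*np.cos(y0))/.0265)**2+((q[:,2]-p[2])/.027)**2)-1
        r=least_squares(f,[ex,-.282,.027],loss="soft_l1",f_scale=.05); print(y0,len(q),np.round(r.x,4),round(r.cost,3))
E
python3 - <<'E'
from h import *
for n in("top","scene"):
    print(n,"orig"); lem(dict(np.load(n+"0.npz")))
    print(n,"now"); lem(grab(n),.75)
E
```

```text
top orig
-0.7 239 [ 0.7347 -0.2835  0.0292] 0.68
-0.3 239 [ 0.7367 -0.2824  0.0294] 0.584
0 239 [ 0.737  -0.2812  0.0294] 0.586
0.3 239 [ 0.7357 -0.2802  0.0292] 0.664
0.7 239 [ 0.7328 -0.2799  0.0288] 0.811
top now
-0.7 217 [ 0.7441 -0.2824  0.0291] 0.422
-0.3 217 [ 0.7468 -0.2813  0.0303] 0.45
0 217 [ 0.7479 -0.2799  0.0309] 0.561
0.3 217 [ 0.7472 -0.278   0.0308] 0.686
0.7 217 [ 0.7444 -0.2769  0.0299] 0.793
scene orig
-0.7 114 [ 0.7362 -0.2789  0.0258] 0.263
-0.3 114 [ 0.7363 -0.2772  0.0255] 0.216
0 114 [ 0.7343 -0.2767  0.0253] 0.241
0.3 114 [ 0.7309 -0.2774  0.0254] 0.267
0.7 114 [ 0.728  -0.2799  0.0261] 0.28
scene now
-0.7 108 [ 0.7436 -0.2778  0.0252] 0.181
-0.3 108 [ 0.7429 -0.2751  0.0246] 0.226
0 108 [ 0.7403 -0.2737  0.0239] 0.285
0.3 108 [ 0.7375 -0.2738  0.0237] 0.338
0.7 108 [ 0.7341 -0.2764  0.024 ] 0.365
```

Run:
```python
from h import *
for f in("top","scene"):
    c=grab(f); P=pts(c); X0,Y0,s=.60,-.36,.008
    m=(P[...,0]>X0)&(P[...,0]<.79)&(P[...,1]>Y0)&(P[...,1]<-.2)&(P[...,2]>-.02)&(P[...,2]<.25)
    H={}
    for p in P[m]: H.setdefault((int((p[0]-X0)/s),int((p[1]-Y0)/s)),[]).append(p[2]*1e3)
    print(f,"     "+" ".join(f"{int((Y0+s*(j+.5))*1e3):4d}" for j in range(20)))
    for i in range(23): print(f"{X0+s*(i+.5):.3f}"," ".join(f"{int(np.median([z for z in H[(i,j)] if z<78] or [999])):4d}" if (i,j) in H else "   ." for j in range(20)))
```

```text
top      -356 -348 -339 -331 -323 -316 -308 -300 -292 -284 -275 -268 -260 -252 -244 -236 -227 -219 -212 -204
0.604    2    4    3    2    0    7    5    2    2    0    3   32   30    7    0    0    0    0    2    1
0.612    1    4    4   18   32   38   20   13   20   20   21   29   31   26   26   10    2    1    3    3
0.620    2    1   -2   37   38   40   34   26   22   25   25   26   26   26   26   25    1    0    0    4
0.628    1    2    .   40   37   39   36   14    6   23   20    4    1    0   44   27    1    1    0    3
0.636    3    3   34   40   41   36   35    6    1    3    3    0    0    4   40   27    1    0    5    5
0.644    3    3    .   40   38    4    4    3    2    0    2    1    1    4   44   34    3    1    2    4
0.652    0    4    .   36   26    0    2    2    1    2    3    0    1    2   43   25    1    2    1    2
0.660    0    4   37   38   24    2    2    1    0    5    1    0   -2    1   38   33    3    2    0    1
0.668    1    2    .   39    9    5    1    0    4    4    3    3    0    3   40   30    6    1    2    0
0.676    2    2  999   39   16    2  
[... 3295 characters left out ...]
   .   46   51  999   48   47   29   24  999  999  999  999   -7
0.740   28   -1    .    0    .  999  999    .   45   51  999   51   46   29   24    0   -1   -1    0    0
0.748   55   -4    1   26   58   57   55   54   52   54   52   52   46   28   31   26    0   56   26    0
0.756    1   -2   56    .    .   56  999   55   56    .  999   40   42   26   -2   -2   -1  999   -1   -1
0.764   -1    0  999    .    .    .    .    .    .   43   41   -2   -2    0   -1   -1   -1   -1   -2   -3
0.772   -1    .  999    .    .    .    .    .    .    .   -3   -2   -1   -1   -2   -1    0  999   -1   -2
0.780   -1  999  999    .    .    .    .    .    .    0   -1   -2  999   -1   -2   -3   -2   -2   -1   -2
```

{"fn": "servo_tool", "kwargs": {
  "series": [
    [[0,0,0,0,0,0.0056,0.69],[0,0,0,0,0,0.0056,0.69],[0.04,0,0,0,0,0.0056,0.69],[0.08,0,0,0,0,0.0056,0.69],[0.12,0,0,0,0,0.0056,0.69],[0.155,0,0,0,0,0.0056,0.69],[0.178,0,0,0,0,0.0056,0.69],[0.178,0,0,0,0,0.0056,0.69]]
  ]
}}

```text
time_s: 21.47
tool_pos: [0.5161, -0.2917, 0.0135]
tool_rot: [-180.0, -0.0, 1.2]
force: [-0.9, -0.2, -1.8]
grip_width: 0.0622
grasp_force: 7.0
```

```bash
cat >> h.py <<'E'
def grid(f="top",X0=.65,Y0=-.36,s=.008,n=18):
    c=grab(f); P=pts(c)
    m=(P[...,0]>X0)&(P[...,0]<.79)&(P[...,1]>Y0)&(P[...,1]<-.2)&(P[...,2]>-.02)&(P[...,2]<.25)
    H={}
    for p in P[m]: H.setdefault((int((p[0]-X0)/s),int((p[1]-Y0)/s)),[]).append(p[2]*1e3)
    print(f,"     "+" ".join(f"{int((Y0+s*(j+.5))*1e3):4d}" for j in range(20)))
    for i in range(n): print(f"{X0+s*(i+.5):.3f}"," ".join(f"{int(np.median([z for z in H[(i,j)] if z<78] or [999])):4d}" if (i,j) in H else "   ." for j in range(20)))
    lem(c,.745)
E
python3 -c "
from h import *
go(.512,-.294,.0135,1); rod(); print(get_obs()['wrist_torque']); grid()"
```

```text
now 21.47 [ 0.5161 -0.2917  0.0135] [-179.98   -0.      1.2 ] F [-0.9 -0.2 -1.8] w 0.0622 gf 7.0 q [ 36.  23. -11. 103.   5.  54. -66.]
row [-0.0138, 0.0074, -0.0001, -0.0001, -0.0, 0.0011]
rod 100 yaw 1.44 y at jaw pt -0.2568 z 0.03147332154952831
rod 67 yaw 2.12 y at jaw pt -0.3115 z 0.04058074060142869
jaw 88 [ 0.72620875 -0.23453409] [-0.2401313  -0.22898008]
jaw 65 [ 0.72468017 -0.32636686] [-0.32975843 -0.32125533]
lemon 81 [[0.74, -0.3167], [0.7514, -0.2876], [0.7818, -0.2652]]
[0.10170403 0.15541774 0.07765301]
top      -356 -348 -339 -331 -323 -316 -308 -300 -292 -284 -275 -268 -260 -252 -244 -236 -227 -219 -212 -204
0.654    0    2    1    5   -5   23    3    4    2    1    0   28   27    5    2    1    0    4    1    2
0.662    2    2    4    2    .    4    6    6    4    4    4   21   32   19    5    5    3    3    1    0
0.670    3    2    3   28   36   27   26   24   25   26   25   25   29   27   28   16    0    0    1    3
0.678    3    2   34   37   38   39   36   24   27   28   24   24   22   28   27   23    2    4    2    2
0.686    2    1  999   37   34    5    5  
[... 941 characters left out ...]
4    4   60   49   58    .  999  999    4    2   37   33    9    3    1    4
0.766    0    4    .   38    2    8   47   51    .    .  999  999   -1    0  999   38  999    4    3    4
0.774    5    4    .    2    8   40   46   49    .    .    .  999  999    0    3    0  999    3    3   -3
0.782    2    3    2    1    2   38   45    .    .    .    .  999  999  999    0    2    0    4    1  999
0.790    1    1    5    2    4  999   40    .    .    .    .    .  999  999    0    1    0    5    .  999
-0.7 101 [ 0.7708 -0.2846  0.0305] 0.171
-0.3 101 [ 0.7741 -0.2842  0.033 ] 0.223
0 101 [ 0.7752 -0.2826  0.0346] 0.321
0.3 101 [ 0.7749 -0.2803  0.0356] 0.409
0.7 101 [ 0.7726 -0.2772  0.0358] 0.436
```

{"fn": "servo_tool", "kwargs": {
  "series": [
    [[0,0.006,0,0,0,0,0.69],[0,0.013,0,0,0,0,0.69],[0.015,0.013,0,0,0,0,0.69],[0.03,0.013,0,0,0,0,0.69],[0.045,0.013,0,0,0,0,0.69],[0.06,0.013,0,0,0,0,0.69],[0.075,0.013,0,0,0,0,0.69],[0.087,0.013,0,0,0,0,0.69],[0.087,0.013,0,0,0,0,0.69]]
  ]
}}

```text
time_s: 22.32
tool_pos: [0.5375, -0.2965, 0.0131]
tool_rot: [-180.0, 0.4, 1.0]
force: [-7.4, 0.4, -0.0]
grip_width: 0.0624
grasp_force: 7.1
```

```bash
python3 -c "
from h import *
go(.542,-.294,.0135,1); rod(); print(get_obs()['wrist_torque']); grid(); grid('scene')"
```

```text
now 22.32 [ 0.5375 -0.2965  0.0131] [-179.97    0.38    1.03] F [-7.4  0.4 -0. ] w 0.0624 gf 7.1 q [ 35.  25. -11. 100.   6.  56. -67.]
row [0.0152, -0.0082, -0.0016, -0.0002, 0.0021, 0.0002]
rod 51 yaw 3.43 y at jaw pt -0.3125 z 0.041425464229652764
rod 81 yaw 2.91 y at jaw pt -0.2572 z 0.031060015428284293
jaw 93 [ 0.73355359 -0.23713006] [-0.24286932 -0.23174357]
jaw 56 [ 0.7303891  -0.32677991] [-0.32964017 -0.32362492]
lemon 9 [[0.7669, -0.3135], [0.7729, -0.3081], [0.7814, -0.3027]]
[0.15486192 1.55771512 0.11822485]
top      -356 -348 -339 -331 -323 -316 -308 -300 -292 -284 -275 -268 -260 -252 -244 -236 -227 -219 -212 -204
0.654    3    0    2    3   39   35    2    4    2    2    5   30    4    0    2    2    1    2    4    3
0.662    2    2    1    .   34   19    3    1    2    0    3   29   12    2    2    1    2    1    1    0
0.670    2    3    4    6    6    5    2   -1    1    0    3   32   26    4    1    3    3    1    0    3
0.678    2    1    3    4    3   14    5    7    6   10   15   29   25   13    5    4    2    2    3    2
0.686    0    3    0   21   29   23   
[... 3154 characters left out ...]
4   19   -1   -2    .    0    0   34   36   29   28    .   -3   13  999    0   -1
0.766    .  999  999   -1   13   -1    0    .   21   -2   46   46   44   36    .    0   13   -1   -3   -1
0.774    .  999    .   14   18   18   -3    .    .    .    .   47   44   37   39    0   30    2   -2    1
0.782    .  999    .   -3   27    .    .    .    .    .    .  999   44   33   29   -1   -1   -3   -2  999
0.790    .    .    .    .    .    .    .    .    .    .    .   45   45   37  999  999    .    .    .    .
-0.7 79 [ 0.7835 -0.2794  0.0252] 0.252
-0.3 79 [ 0.7846 -0.2762  0.0244] 0.327
0 79 [ 0.7833 -0.2736  0.0231] 0.379
0.3 79 [ 0.7798 -0.2731  0.0219] 0.407
0.7 79 [ 0.7755 -0.2758  0.0222] 0.396
```

The lemon has turned askew and been nudged back against the rear rail (centre about (0.784, −0.284), rear swung right). I back off slightly, then push it gently sideways with the flat of the left jaw so it lines up with the jaws.

{"fn": "servo_tool", "kwargs": {
  "series": [
    [[-0.02,0,-0.002,0,0,0,0.69],[-0.02,0.01,-0.002,0,0,0,0.69],[-0.02,0.02,-0.002,0,0,0,0.69],[-0.015,0.03,-0.002,0,0,0,0.69],[-0.01,0.04,-0.002,0,0,0,0.69],[-0.005,0.05,-0.002,0,0,0,0.69],[0,0.058,-0.002,0,0,0,0.69],[0,0.058,-0.002,0,0,0,0.69]]
  ]
}}

```text
time_s: 23.13
tool_pos: [0.5405, -0.3137, 0.0142]
tool_rot: [-180.0, 0.1, 1.1]
force: [-3.0, 0.8, -0.3]
grip_width: 0.0632
grasp_force: 7.3
```

```bash
python3 -c "
from h import *
go(.542,-.314,.0135,1); rod(); print(get_obs()['wrist_torque'])
for n in('top','scene'): lem(grab(n),.78)
grid('scene',.7,n=11)"
```

```text
now 23.13 [ 0.5405 -0.3137  0.0142] [-1.80e+02  1.00e-01  1.11e+00] F [-3.   0.8 -0.3] w 0.0632 gf 7.3 q [ 36.  26. -11.  98.   6.  56. -65.]
row [0.0051, 0.0011, 0.0022, -0.0, 0.0006, 0.0006]
rod 81 yaw 5.01 y at jaw pt -0.2655 z 0.03272061227748213
rod 47 yaw 5.89 y at jaw pt -0.3202 z 0.043739112659191726
jaw 89 [ 0.73092556 -0.24312857] [-0.25121565 -0.23750218]
jaw 76 [ 0.73935938 -0.34063829] [-0.34622343 -0.32808559]
lemon 16 [[0.7669, -0.316], [0.7744, -0.3109], [0.7819, -0.3031]]
[0.09297507 0.88725921 0.32329224]
-0.7 52 [ 0.7822 -0.2862  0.0309] 0.055
-0.3 52 [ 0.7867 -0.289   0.0305] 0.075
0 52 [ 0.7915 -0.2893  0.0312] 0.082
0.3 52 [ 0.7952 -0.2882  0.032 ] 0.081
0.7 52 [ 0.7956 -0.2853  0.0326] 0.082
-0.7 72 [ 0.7839 -0.2802  0.0245] 0.38
-0.3 72 [ 0.785  -0.2773  0.0237] 0.472
0 72 [ 0.7834 -0.2747  0.0222] 0.54
0.3 72 [ 0.7801 -0.2732  0.0208] 0.576
0.7 72 [ 0.777  -0.2753  0.0212] 0.563
scene      -356 -348 -339 -331 -323 -316 -308 -300 -292 -284 -275 -268 -260 -252 -244 -236 -227 -219 -212 -204
0.704   70   73    .    .   40   40  999    .    .    .  999    .    .  
[... 588 characters left out ...]
2   37    0   -2   56   54    .   34   32   57   56    0   26   16   59    0   -2
0.760    .  999  999   21   17    0   -2    .   -2   37   42   39   31    .   -1   12   -1   -1   -2    0
0.768    .  999    .   17    0   -3    0    .   20    .   46   44   44   39   -1   14    9   -5   -1   -1
0.776    .    .   -4   21    0   -1    .    .    .    .    .   47   41   44   36    0    0   -2    0    0
0.784    .  999   -3   13   27    .    .    .    .    .    .   45   44   34   -1   -2    0   -2   -1   -3
-0.7 66 [ 0.7845 -0.28    0.025 ] 0.213
-0.3 66 [ 0.7856 -0.2774  0.0242] 0.284
0 66 [ 0.7844 -0.2751  0.0229] 0.329
0.3 66 [ 0.7814 -0.2739  0.0217] 0.346
0.7 66 [ 0.7786 -0.2749  0.0216] 0.316
```

{"fn": "servo_tool", "kwargs": {
  "series": [
    [[-0.03,-0.01,0,0,0,0,0.69],[-0.07,-0.03,0,0,0,0,0.69],[-0.1,-0.045,0,0,0,0,0.69],[-0.12,-0.045,0,0,0,0,0.69],[-0.12,-0.045,0,0,0,0,0.69]]
  ]
}}

```text
time_s: 23.75
tool_pos: [0.5042, -0.3005, 0.0147]
tool_rot: [180.0, -0.1, 1.1]
force: [0.4, 0.6, -3.1]
grip_width: 0.0635
grasp_force: 6.8
```

```bash
python3 -c "
from h import *
go(.556,-.30,.0135,1); rod(); print(get_obs()['wrist_torque'])
c=grab('scene');P=pts(c);h=cv2.cvtColor(c['frame'],cv2.COLOR_RGB2HSV)
for n in('top','scene'):
  c=grab(n);P=pts(c);h=cv2.cvtColor(c['frame'],cv2.COLOR_RGB2HSV)
  y=(cv2.inRange(h,(12,90,30),(38,255,255))>0)&(P[...,0]>.72)&(P[...,0]<.84)&(np.abs(P[...,1]+.282)<.06)&(P[...,2]>.008)&(P[...,2]<.062)
  q=P[y]
  for a in(-.7,-1,-1.3,-1.57):
    f=lambda p:np.sqrt((((q[:,0]-p[0])*np.cos(a)+(q[:,1]-p[1])*np.sin(a))/.0365)**2+((-(q[:,0]-p[0])*np.sin(a)+(q[:,1]-p[1])*np.cos(a))/.0265)**2+((q[:,2]-p[2])/.027)**2)-1
    r=least_squares(f,[.785,-.282,.027],loss='soft_l1',f_scale=.05); print(n,a,len(q),np.round(r.x,4),round(r.cost,3))
"
```

```text
now 23.75 [ 0.5042 -0.3005  0.0147] [ 1.7995e+02 -5.0000e-02  1.0800e+00] F [ 0.4  0.6 -3.1] w 0.0635 gf 6.8 q [ 38.  22. -11. 104.   5.  54. -65.]
row [0.1728, 0.0016, 0.0043, 0.0003, -0.0003, 0.0004]
rod 109 yaw 4.55 y at jaw pt -0.2545 z 0.03410065230154502
rod 67 yaw 5.44 y at jaw pt -0.3094 z 0.043876470952064706
jaw 73 [ 0.71331481 -0.23171814] [-0.23950733 -0.22615476]
jaw 91 [ 0.71590772 -0.32453558] [-0.33379194 -0.31873471]
lemon 14 [[0.7669, -0.3161], [0.7759, -0.311], [0.7819, -0.303]]
[ 0.01243445 -0.04854949  0.01386183]
top -0.7 53 [ 0.7815 -0.2874  0.0296] 0.05
top -1 53 [ 0.7812 -0.2845  0.031 ] 0.045
top -1.3 53 [ 0.7832 -0.2826  0.0319] 0.055
top -1.57 53 [ 0.7861 -0.2819  0.0324] 0.066
scene -0.7 91 [ 0.7842 -0.2804  0.0263] 0.43
scene -1 91 [ 0.7823 -0.282   0.0265] 0.391
scene -1.3 91 [ 0.78   -0.2831  0.0266] 0.416
scene -1.57 91 [ 0.7776 -0.2834  0.0264] 0.481
```

{"fn": "servo_tool", "kwargs": {
  "series": [
    [[0,0,0.003,0,0,0,0.66],[0,0,0.003,0,0,0,0.62],[0,0,0.003,0,0,0,0.56],[0,0,0.003,0,0,0,0.56],[0,0,0.003,0,0,0,0.65],[0,0,0.003,0,0,0,0.69],[0,0,0.003,0,0,0,0.69]]
  ],
  "grip_force": 16
}}

```text
time_s: 24.53
tool_pos: [0.5048, -0.3008, 0.0135]
tool_rot: [180.0, -0.0, 1.1]
force: [0.5, -0.9, -2.5]
grip_width: 0.0586
grasp_force: 7.9
```

```bash
python3 -c "
from h import *
go(.556,-.30,.0135,1); rod()"
```

```text
now 24.53 [ 0.5048 -0.3008  0.0135] [ 1.7996e+02 -1.0000e-02  1.1200e+00] F [ 0.5 -0.9 -2.5] w 0.0586 gf 7.9 q [ 38.  22. -11. 104.   5.  54. -65.]
row [0.1708, 0.0007, 0.0001, 0.0002, -0.0, 0.0007]
rod 106 yaw 5.36 y at jaw pt -0.2548 z 0.03204318149628904
rod 66 yaw 5.35 y at jaw pt -0.307 z 0.04174744638599592
jaw 84 [ 0.71319349 -0.2344042 ] [-0.2398692 -0.2286825]
jaw 109 [ 0.7159889  -0.32364342] [-0.33048999 -0.31599243]
lemon 14 [[0.7669, -0.3161], [0.7759, -0.311], [0.7819, -0.303]]
```

{"fn": "servo_tool", "kwargs": {
  "series": [
    [[-0.01,0,0,0,0,0,0.69],[-0.01,-0.01,0,0,0,0.01,0.69],[-0.01,-0.027,0,0,0,0.022,0.69],[-0.01,-0.027,0,0,0,0.022,0.69],[-0.01,-0.027,0,0,0,0.022,0.69]]
  ],
  "grip_force": 7
}}

```text
time_s: 25.0
tool_pos: [0.5014, -0.2916, 0.0133]
tool_rot: [-180.0, 0.0, -2.8]
force: [-0.3, 0.8, -1.7]
grip_width: 0.0631
grasp_force: 6.8
```

```bash
python3 -c "
from h import *
go(.556,-.292,.0135,-2.9); rod()"
```

```text
now 25.0 [ 0.5014 -0.2916  0.0133] [-1.7997e+02  3.0000e-02 -2.7600e+00] F [-0.3  0.8 -1.7] w 0.0631 gf 6.8 q [ 37.  21. -11. 105.   5.  54. -69.]
row [0.182, -0.0074, -0.0006, -0.0002, 0.0002, 0.0008]
rod 102 yaw 0.74 y at jaw pt -0.2599 z 0.030810693152446667
rod 67 yaw 1.25 y at jaw pt -0.3151 z 0.0410094306396791
jaw 89 [ 0.71053565 -0.23920288] [-0.24410451 -0.23362618]
jaw 68 [ 0.6820838  -0.32943068] [-0.3390916  -0.32437563]
lemon 14 [[0.7669, -0.3161], [0.7759, -0.311], [0.7819, -0.303]]
```

{"fn": "servo_tool", "kwargs": {
  "series": [
    [[0.03,-0.002,0,0,0,0,0.69],[0.06,-0.004,0,0,0,0,0.69],[0.085,-0.006,0,0,0,0,0.69],[0.105,-0.007,0,0,0,0,0.69],[0.12,-0.008,0,0,0,0,0.69]]
  ]
}}

```text
time_s: 25.47
tool_pos: [0.5383, -0.2912, 0.0133]
tool_rot: [-180.0, 0.1, -2.8]
force: [-8.9, 0.9, 4.3]
grip_width: 0.0628
grasp_force: 7.1
```

```bash
python3 -c "
from h import *
go(.556,-.291,.0135,-2.9); rod(); print(get_obs()['wrist_torque'])
for n in('top','scene'): lem(grab(n),.785)"
```

```text
now 25.47 [ 0.5383 -0.2912  0.0133] [-1.7998e+02  8.0000e-02 -2.7600e+00] F [-8.9  0.9  4.3] w 0.0628 gf 7.1 q [ 35.  25. -11. 100.   5.  55. -71.]
row [0.059, -0.0035, -0.0009, -0.0001, 0.0005, 0.0008]
rod 51 yaw 1.66 y at jaw pt -0.3138 z 0.04134067364795202
rod 70 yaw -0.56 y at jaw pt -0.263 z 0.030925686625780546
jaw 89 [ 0.73355359 -0.23748441] [-0.24311003 -0.2321433 ]
jaw 63 [ 0.73322584 -0.32802849] [-0.33866071 -0.32357681]
lemon 16 [[0.7669, -0.316], [0.7744, -0.3109], [0.7819, -0.3031]]
[0.0425059  0.31375928 0.1083062 ]
-0.7 56 [ 0.7838 -0.2882  0.0286] 0.048
-0.3 56 [ 0.7887 -0.2916  0.0274] 0.06
0 56 [ 0.7923 -0.2916  0.0279] 0.061
0.3 56 [ 0.7949 -0.2899  0.0291] 0.066
0.7 56 [ 0.795  -0.2863  0.0307] 0.077
-0.7 74 [ 0.7851 -0.2811  0.0251] 0.178
-0.3 74 [ 0.7863 -0.2782  0.0244] 0.263
0 74 [ 0.7851 -0.2754  0.0228] 0.317
0.3 74 [ 0.7821 -0.2742  0.0215] 0.338
0.7 74 [ 0.7781 -0.2759  0.0214] 0.307
```

{"fn": "servo_tool", "kwargs": {
  "series": [
    [[0,0,0,0,0,0,0.67],[0,0,0,0,0,0,0.65],[0,0,0,0,0,0,0.63],[0,0,0,0,0,0,0.62]]
  ],
  "grip_force": 14
}}

```text
time_s: 25.95
tool_pos: [0.5369, -0.2912, 0.0132]
tool_rot: [-180.0, 0.1, -2.8]
force: [-2.8, 2.0, -0.3]
grip_width: 0.0595
grasp_force: 13.9
```

```bash
python3 -c "
from h import *
go(.556,-.291,.0135,-2.9); rod(); print(get_obs()['wrist_torque'])
for n in('top','scene'): lem(grab(n),.785)"
```

```text
now 25.95 [ 0.5369 -0.2912  0.0132] [-1.7997e+02  8.0000e-02 -2.8300e+00] F [-2.8  2.  -0.3] w 0.0595 gf 13.9 q [ 35.  25. -11. 101.   5.  55. -71.]
row [0.0636, -0.0037, -0.001, -0.0002, 0.0005, 0.0004]
rod 48 yaw 0.3 y at jaw pt -0.3148 z 0.04145695057392362
rod 82 yaw 0.75 y at jaw pt -0.2609 z 0.031105285814328587
jaw 90 [ 0.73072051 -0.23885781] [-0.24548284 -0.23431559]
jaw 57 [ 0.73026596 -0.32659196] [-0.32963636 -0.32317101]
lemon 16 [[0.7669, -0.316], [0.7744, -0.3109], [0.7819, -0.3031]]
[0.55020197 0.84548259 0.15355069]
-0.7 55 [ 0.7831 -0.2877  0.0289] 0.054
-0.3 55 [ 0.7763 -0.33    0.0549] 0.282
0 55 [ 0.7915 -0.2911  0.0284] 0.073
0.3 55 [ 0.7944 -0.2897  0.0293] 0.073
0.7 55 [ 0.7948 -0.2864  0.0306] 0.078
-0.7 74 [ 0.7837 -0.2805  0.0253] 0.274
-0.3 74 [ 0.7842 -0.2772  0.0237] 0.34
0 74 [ 0.7819 -0.2746  0.0217] 0.397
0.3 74 [ 0.779  -0.2735  0.0206] 0.432
0.7 74 [ 0.7752 -0.2767  0.0218] 0.436
```

It has clamped. Raise to 21 N (about 12.5 N on the lemon) and draw back slowly.

{"fn": "servo_tool", "kwargs": {
  "series": [
    [[0,0,0,0,0,0,0.62],[0,0,0,0,0,0,0.61],[0,0,0,0,0,0,0.6]]
  ],
  "grip_force": 21
}}

```text
time_s: 26.35
tool_pos: [0.5362, -0.2913, 0.0131]
tool_rot: [-180.0, 0.2, -2.9]
force: [-5.9, 3.2, 1.1]
grip_width: 0.0564
grasp_force: 20.7
```

{"fn": "servo_tool", "kwargs": {
  "series": [
    [[-0.01,0,0,0,0,0,0.58],[-0.02,0,0,0,0,0,0.58],[-0.035,0.002,0,0,0,0,0.58],[-0.05,0.003,0,0,0,0,0.58],[-0.065,0.004,0,0,0,0,0.58]]
  ]
}}

```text
time_s: 26.77
tool_pos: [0.5182, -0.2923, 0.0136]
tool_rot: [180.0, -0.1, -2.8]
force: [0.3, 0.0, -3.0]
grip_width: 0.0508
grasp_force: 9.3
```

```bash
python3 -c "
from h import *
go(.4,-.291,.0135,-2.9); rod(); print(get_obs()['wrist_torque'])
for n in('top','scene'): lem(grab(n),.77)"
```

```text
now 26.77 [ 0.5182 -0.2923  0.0136] [ 1.7996e+02 -7.0000e-02 -2.8500e+00] F [ 0.3  0.  -3. ] w 0.0508 gf 9.3 q [ 36.  23. -11. 103.   5.  54. -70.]
row [-0.3939, 0.0153, -0.0, 0.0002, -0.0004, 0.0003]
rod 97 yaw 0.95 y at jaw pt -0.2657 z 0.0317947772696312
rod 59 yaw 1.29 y at jaw pt -0.3086 z 0.042199757678871075
jaw 82 [ 0.72505976 -0.24305903] [-0.24858228 -0.23753106]
jaw 83 [ 0.72722656 -0.32401426] [-0.32946112 -0.31848824]
lemon 14 [[0.7669, -0.3161], [0.7759, -0.311], [0.7819, -0.303]]
[0.08381245 0.08880302 0.00177769]
-0.7 52 [ 0.7827 -0.2867  0.0308] 0.05
-0.3 52 [ 0.7877 -0.2901  0.0298] 0.063
0 52 [ 0.7924 -0.2906  0.03  ] 0.066
0.3 52 [ 0.7956 -0.2891  0.0308] 0.063
0.7 52 [ 0.7957 -0.2858  0.032 ] 0.063
-0.7 76 [ 0.784  -0.2806  0.0241] 0.288
-0.3 76 [ 0.7841 -0.2773  0.0223] 0.371
0 76 [ 0.7824 -0.2755  0.021 ] 0.433
0.3 76 [ 0.7795 -0.2754  0.0205] 0.47
0.7 76 [ 0.7759 -0.2783  0.0213] 0.466
```

{"fn": "servo_tool", "kwargs": {
  "series": [
    [[0,0,0,0,0,0,0.65],[0,0,0,0,0,0,0.69],[0,0,0,0,0,0,0.69]]
  ],
  "grip_force": 7
}}

```text
time_s: 27.17
tool_pos: [0.5186, -0.2918, 0.0136]
tool_rot: [180.0, -0.0, -2.8]
force: [-0.1, -0.4, -2.1]
grip_width: 0.063
grasp_force: 6.9
```

```bash
python3 -c "
from h import *
go(.528,-.2425,.0137,-13.9); rod(); lem(grab('top'),.785)"
```

```text
now 27.17 [ 0.5186 -0.2918  0.0136] [ 1.7998e+02 -3.0000e-02 -2.8200e+00] F [-0.1 -0.4 -2.1] w 0.063 gf 6.9 q [ 36.  23. -11. 103.   5.  55. -70.]
row [0.0232, -0.1657, -0.0004, 0.0001, -0.0002, 0.0616]
rod 60 yaw 0.16 y at jaw pt -0.3181 z 0.04223252850522019
rod 94 yaw 0.23 y at jaw pt -0.2615 z 0.03164928112634979
jaw 83 [ 0.7249373  -0.23992108] [-0.24549931 -0.23438689]
jaw 48 [ 0.72623971 -0.32950681] [-0.3408104 -0.3263931]
lemon 14 [[0.7669, -0.3161], [0.7759, -0.311], [0.7819, -0.303]]
-0.7 53 [ 0.7827 -0.2883  0.0289] 0.041
-0.3 53 [ 0.7872 -0.2917  0.0277] 0.056
0 53 [ 0.7914 -0.2923  0.0279] 0.057
0.3 53 [ 0.7941 -0.2908  0.0288] 0.052
0.7 53 [ 0.7945 -0.2874  0.0301] 0.053
```

{"fn": "servo_tool", "kwargs": {
  "series": [
    [[-0.01,-0.025,0,0,0,0.01,0.69],[-0.01,-0.055,0,0,0,0.02,0.69],[-0.01,-0.085,0,0,0,0.03,0.69],[-0.005,-0.115,0,0,0,0.041,0.69],[0,-0.14,0,0,0,0.051,0.69],[0.005,-0.163,0,0,0,0.059,0.69],[0.01,-0.166,0,0,0,0.06,0.69],[0.01,-0.166,0,0,0,0.06,0.69]]
  ]
}}

```text
time_s: 27.93
tool_pos: [0.5242, -0.2416, 0.0135]
tool_rot: [-180.0, -0.0, -13.5]
force: [-0.4, 0.1, -3.1]
grip_width: 0.0631
grasp_force: 6.8
```

```bash
python3 -c "
from h import *
go(.5587,-.2463,.0137,-13.9); rod(); print(get_obs()['wrist_torque']);
for n in('top','scene'): lem(grab(n),.785)"
```

```text
now 27.93 [ 0.5242 -0.2416  0.0135] [-1.7999e+02 -2.0000e-02 -1.3530e+01] F [-0.4  0.1 -3.1] w 0.0631 gf 6.8 q [ 31.  21. -10. 106.   4.  54. -85.]
row [0.1154, -0.0115, -0.0005, -0.0001, -0.0001, 0.0021]
rod 97 yaw -10.15 y at jaw pt -0.2502 z 0.03175133361729654
rod 43 yaw -10.37 y at jaw pt -0.307 z 0.04103205877870941
jaw 45 [ 0.73314277 -0.22875882] [-0.23204945 -0.21868248]
jaw 58 [ 0.72439415 -0.31542796] [-0.32358051 -0.23220742]
lemon 14 [[0.7669, -0.3161], [0.7759, -0.311], [0.7819, -0.303]]
[ 0.05460535 -0.04817255 -0.04970023]
-0.7 53 [ 0.7812 -0.2868  0.0304] 0.049
-0.3 53 [ 0.7854 -0.29    0.0293] 0.073
0 53 [ 0.7902 -0.2903  0.0299] 0.077
0.3 53 [ 0.7938 -0.2887  0.0313] 0.07
0.7 53 [ 0.7945 -0.2855  0.0324] 0.062
-0.7 81 [ 0.7861 -0.2811  0.0255] 0.291
-0.3 81 [ 0.7876 -0.2779  0.0246] 0.347
0 81 [ 0.7869 -0.2756  0.0234] 0.4
0.3 81 [ 0.7843 -0.2746  0.0223] 0.445
0.7 81 [ 0.7787 -0.2776  0.0222] 0.452
```

{"fn": "servo_tool", "kwargs": {
  "series": [
    [[0.025,-0.006,0,0,0,0,0.69],[0.045,-0.008,0,0,0,0,0.69],[0.06,-0.009,0,0,0,0,0.69],[0.075,-0.01,0,0,0,0,0.69],[0.09,-0.011,0,0,0,0,0.69],[0.105,-0.012,0,0,0,0,0.69]]
  ]
}}

```text
time_s: 28.58
tool_pos: [0.552, -0.2454, 0.0126]
tool_rot: [-180.0, 0.5, -13.6]
force: [-9.1, 2.5, 1.3]
grip_width: 0.0631
grasp_force: 7.0
```

```bash
python3 -c "
from h import *
go(.5587,-.2463,.0137,-13.9); rod(); print(get_obs()['wrist_torque']);
for n in('top','scene'): lem(grab(n),.785)"
```

```text
now 28.58 [ 0.552  -0.2454  0.0126] [-179.99    0.47  -13.62] F [-9.1  2.5  1.3] w 0.0631 gf 7.0 q [ 30.  24. -10. 101.   5.  55. -86.]
row [0.0223, -0.0025, -0.004, -0.0, 0.0026, 0.0015]
rod 55 yaw -8.18 y at jaw pt -0.2499 z 0.031475351339874
jaw 65 [ 0.74762145 -0.22971586] [-0.2352884  -0.22605777]
jaw 48 [ 0.73598193 -0.32110136] [-0.32458412 -0.2353872 ]
lemon 18 [[0.7669, -0.3168], [0.7745, -0.311], [0.7819, -0.3033]]
[0.40246151 1.47094431 0.15090382]
-0.7 63 [ 0.7843 -0.2902  0.028 ] 0.096
-0.3 63 [ 0.7726 -0.3267  0.0602] 0.305
0 63 [ 0.7935 -0.2941  0.027 ] 0.133
0.3 63 [ 0.7959 -0.2919  0.0283] 0.13
0.7 63 [ 0.7957 -0.2879  0.0301] 0.121
-0.7 83 [ 0.786  -0.2821  0.0258] 0.212
-0.3 83 [ 0.7873 -0.279   0.0248] 0.293
0 83 [ 0.7862 -0.2766  0.0232] 0.351
0.3 83 [ 0.7833 -0.2757  0.0217] 0.383
0.7 83 [ 0.7791 -0.2771  0.0211] 0.38
```

{"fn": "servo_tool", "kwargs": {
  "series": [
    [[0,0,0,0,0,0,0.66],[0,0,0,0,0,0,0.63],[0,0,0,0,0,0,0.61],[0,0,0,0,0,0,0.6]]
  ],
  "grip_force": 15
}}

```text
time_s: 29.07
tool_pos: [0.5527, -0.2453, 0.0125]
tool_rot: [-180.0, 0.3, -13.6]
force: [-6.3, 2.2, 0.3]
grip_width: 0.0626
grasp_force: 14.8
```

{"fn": "servo_tool", "kwargs": {
  "series": [
    [[0,0,0,0,0,0,0.59],[0,0,0,0,0,0,0.58],[0,0,0,0,0,0,0.57],[0,0,0,0,0,0,0.56]]
  ],
  "grip_force": 22
}}

```text
time_s: 29.4
tool_pos: [0.5528, -0.2452, 0.0125]
tool_rot: [-180.0, 0.3, -13.6]
force: [-5.5, 2.5, 0.1]
grip_width: 0.0616
grasp_force: 21.7
```

```bash
python3 -c "
from h import *
go(.5587,-.2463,.0137,-13.9); rod(); print(get_obs()['wrist_torque']);
for n in('top','scene'): lem(grab(n),.785)"
```

```text
now 29.4 [ 0.5528 -0.2452  0.0125] [-179.97    0.35  -13.62] F [-5.5  2.5  0.1] w 0.0616 gf 21.7 q [ 30.  24. -10. 101.   5.  55. -86.]
row [0.0201, -0.0011, -0.004, -0.0002, 0.0019, 0.0016]
rod 55 yaw -10.63 y at jaw pt -0.2556 z 0.032283243641657355
jaw 63 [ 0.74753839 -0.23176052] [-0.23529278 -0.22609412]
jaw 59 [ 0.73865687 -0.31913464] [-0.32478975 -0.23540697]
lemon 18 [[0.7669, -0.3168], [0.7745, -0.311], [0.7819, -0.3033]]
[0.475822   1.30340519 0.03984782]
-0.7 62 [ 0.7835 -0.2896  0.0286] 0.095
-0.3 62 [ 0.7783 -0.3293  0.0593] 0.315
0 62 [ 0.7927 -0.2936  0.0276] 0.13
0.3 62 [ 0.7955 -0.2919  0.0286] 0.129
0.7 62 [ 0.7957 -0.2881  0.0302] 0.122
-0.7 86 [ 0.7853 -0.2826  0.0254] 0.35
-0.3 86 [ 0.7861 -0.2796  0.0242] 0.456
0 86 [ 0.7847 -0.2775  0.0227] 0.534
0.3 86 [ 0.7814 -0.2769  0.0216] 0.578
0.7 86 [ 0.7771 -0.2791  0.0218] 0.553
```

{"fn": "servo_tool", "kwargs": {
  "series": [
    [[-0.008,0,-0.002,0,0,0,0.55],[-0.016,0.001,-0.003,0,0,0,0.55],[-0.026,0.0015,-0.003,0,0,0,0.55],[-0.038,0.002,-0.003,0,0,0,0.55],[-0.05,0.003,-0.003,0,0,0,0.55],[-0.06,0.0035,-0.003,0,0,0,0.55]]
  ]
}}

```text
time_s: 30.05
tool_pos: [0.5385, -0.2431, 0.015]
tool_rot: [180.0, -0.2, -13.6]
force: [0.9, 0.9, -2.0]
grip_width: 0.0486
grasp_force: 10.1
```

```bash
python3 -c "
from h import *
go(.5587,-.2463,.0137,-13.9); rod(); print(get_obs()['wrist_torque']);
for n in('top','scene'): lem(grab(n),.775)"
```

```text
now 30.05 [ 0.5385 -0.2431  0.015 ] [179.98  -0.18 -13.6 ] F [ 0.9  0.9 -2. ] w 0.0486 gf 10.1 q [ 30.  22. -10. 104.   5.  54. -85.]
row [0.068, -0.0056, 0.0047, 0.0001, -0.001, 0.0017]
rod 73 yaw -10.69 y at jaw pt -0.259 z 0.034513745888559155
rod 36 yaw -11.52 y at jaw pt -0.302 z 0.0443096817289691
jaw 48 [ 0.72604543 -0.23036011] [-0.23467076 -0.22602346]
jaw 109 [ 0.73865687 -0.30979433] [-0.3190327  -0.23320176]
lemon 27 [[0.7547, -0.3182], [0.7729, -0.3109], [0.782, -0.2837]]
[ 0.31819622 -0.10628318  0.24522845]
-0.7 78 [ 0.7816 -0.29    0.0292] 0.084
-0.3 78 [ 0.7844 -0.2921  0.0288] 0.109
0 78 [ 0.7866 -0.2911  0.0302] 0.142
0.3 78 [ 0.7885 -0.2893  0.0313] 0.196
0.7 78 [ 0.79   -0.2864  0.0326] 0.259
-0.7 80 [ 0.7817 -0.2856  0.0257] 0.294
-0.3 80 [ 0.7825 -0.2826  0.0248] 0.362
0 80 [ 0.7807 -0.2806  0.0235] 0.412
0.3 80 [ 0.7774 -0.2798  0.0223] 0.43
0.7 80 [ 0.7746 -0.28    0.0217] 0.413
```

{"fn": "servo_tool", "kwargs": {
  "series": [
    [[0,0,0.002,0,0,0,0.65],[0,0,0.004,0,0,0,0.69],[0,0,0.004,0,0,0,0.69],[0.02,-0.001,0.004,0,0,0,0.69],[0.035,-0.002,0.004,0,0,0,0.69],[0.05,-0.003,0.004,0,0,0,0.69],[0.065,-0.004,0.004,0,0,0,0.69],[0.075,-0.004,0.004,0,0,0,0.69]]
  ],
  "grip_force": 7
}}

```text
time_s: 30.87
tool_pos: [0.5602, -0.2471, 0.0131]
tool_rot: [180.0, -0.0, -13.6]
force: [-0.7, -0.1, -1.6]
grip_width: 0.0629
grasp_force: 6.9
```

```bash
python3 -c "
from h import *
go(.5587,-.2463,.0137,-13.9); rod(); print(get_obs()['wrist_torque']);
for n in('top','scene'): lem(grab(n),.775)"
```

```text
now 30.87 [ 0.5602 -0.2471  0.0131] [180.    -0.   -13.62] F [-0.7 -0.1 -1.6] w 0.0629 gf 6.9 q [ 30.  25. -10. 101.   5.  55. -86.]
row [-0.0056, -0.0013, -0.0021, 0.0, -0.0, 0.0016]
rod 50 yaw -8.87 y at jaw pt -0.2541 z 0.031661740434076546
jaw 57 [ 0.74498686 -0.23231407] [-0.23767122 -0.22628433]
jaw 31 [ 0.73634729 -0.32165214] [-0.32738356 -0.23549489]
lemon 28 [[0.7547, -0.3181], [0.773, -0.3109], [0.782, -0.2838]]
[-0.02484813 -0.06574264  0.00511361]
-0.7 80 [ 0.7814 -0.289   0.0307] 0.11
-0.3 80 [ 0.7845 -0.2911  0.0304] 0.134
0 80 [ 0.7863 -0.2903  0.0315] 0.163
0.3 80 [ 0.7876 -0.2887  0.0325] 0.218
0.7 80 [ 0.7889 -0.286   0.0335] 0.294
-0.7 83 [ 0.7822 -0.2855  0.0263] 0.345
-0.3 83 [ 0.783  -0.2824  0.0254] 0.433
0 83 [ 0.7818 -0.28    0.024 ] 0.5
0.3 83 [ 0.7782 -0.2794  0.0224] 0.529
0.7 83 [ 0.7737 -0.2815  0.0222] 0.492
```

The jaws now slide in freely past the lemon's middle. Squeeze slowly again.

{"fn": "servo_tool", "kwargs": {
  "series": [
    [[0,0,0,0,0,0,0.66],[0,0,0,0,0,0,0.63],[0,0,0,0,0,0,0.6],[0,0,0,0,0,0,0.57],[0,0,0,0,0,0,0.54],[0,0,0,0,0,0,0.51],[0,0,0,0,0,0,0.48],[0,0,0,0,0,0,0.46]]
  ],
  "grip_force": 14
}}

```text
time_s: 31.68
tool_pos: [0.5594, -0.2467, 0.0132]
tool_rot: [-180.0, 0.0, -13.6]
force: [-1.0, 1.6, 0.9]
grip_width: 0.0584
grasp_force: 13.6
```

```bash
python3 -c "
from h import *
go(.5587,-.2463,.0137,-13.9); rod(); print(get_obs()['wrist_torque']);
for n in('top','scene'): lem(grab(n),.775)"
```

```text
now 31.68 [ 0.5594 -0.2467  0.0132] [-1.7998e+02  3.0000e-02 -1.3630e+01] F [-1.   1.6  0.9] w 0.0584 gf 13.6 q [ 30.  25. -10. 101.   5.  55. -86.]
row [-0.0025, -0.0008, -0.0017, -0.0001, 0.0001, 0.0015]
rod 50 yaw -10.47 y at jaw pt -0.259 z 0.03294430931950354
jaw 46 [ 0.74189822 -0.23207927] [-0.23765125 -0.22622154]
jaw 55 [ 0.74170551 -0.32150498] [-0.32744405 -0.23537179]
lemon 29 [[0.7517, -0.3168], [0.7701, -0.3082], [0.7819, -0.2809]]
[ 0.65975836  0.25642151 -0.16286714]
-0.7 77 [ 0.7812 -0.2899  0.0292] 0.082
-0.3 77 [ 0.7837 -0.2921  0.0289] 0.103
0 77 [ 0.7857 -0.2914  0.0299] 0.118
0.3 77 [ 0.7872 -0.29    0.0308] 0.161
0.7 77 [ 0.7876 -0.2872  0.0318] 0.244
-0.7 81 [ 0.7816 -0.2854  0.0258] 0.307
-0.3 81 [ 0.7821 -0.2829  0.025 ] 0.404
0 81 [ 0.7801 -0.2812  0.0237] 0.473
0.3 81 [ 0.776  -0.2809  0.0225] 0.503
0.7 81 [ 0.7725 -0.2824  0.0223] 0.47
```

{"fn": "servo_tool", "kwargs": {
  "series": [
    [[0,0,0,0,0,0,0.58],[0,0,0,0,0,0,0.56],[0,0,0,0,0,0,0.54],[0,0,-0.002,0,0,0,0.52]]
  ],
  "grip_force": 22
}}

```text
time_s: 32.17
tool_pos: [0.5587, -0.2469, 0.0133]
tool_rot: [180.0, 0.1, -13.6]
force: [-3.3, 1.9, -2.6]
grip_width: 0.0565
grasp_force: 21.6
```

{"fn": "servo_tool", "kwargs": {
  "series": [
    [[-0.008,0,0,0,0,0,0.5],[-0.018,0.001,0,0,0,0,0.5],[-0.03,0.0015,0,0,0,0,0.5],[-0.045,0.002,0,0,0,0,0.5],[-0.06,0.003,0,0,0,0,0.5],[-0.075,0.004,0,0,0,0,0.5]]
  ]
}}

```text
time_s: 32.67
tool_pos: [0.5372, -0.2433, 0.0139]
tool_rot: [180.0, -0.1, -13.6]
force: [0.2, -0.6, -3.8]
grip_width: 0.0438
grasp_force: 9.9
```

```bash
python3 -c "
from h import *
go(.5587,-.2463,.0137,-13.9); rod(); print(get_obs()['wrist_torque']);
for n in('top','scene'): lem(grab(n),.765)"
```

```text
now 32.67 [ 0.5372 -0.2433  0.0139] [ 1.7997e+02 -5.0000e-02 -1.3640e+01] F [ 0.2 -0.6 -3.8] w 0.0438 gf 9.9 q [ 30.  22. -10. 104.   5.  54. -85.]
row [0.0721, -0.0073, 0.0007, 0.0002, -0.0003, 0.0014]
rod 67 yaw -11.03 y at jaw pt -0.2624 z 0.0337617798229497
rod 47 yaw -11.16 y at jaw pt -0.2998 z 0.04441857450987752
jaw 21 [ 0.71045494 -0.23159119] [-0.23455576 -0.22859392]
jaw 136 [ 0.73347141 -0.3055276 ] [-0.3188618  -0.23444747]
lemon 36 [[0.7488, -0.3168], [0.767, -0.3052], [0.7819, -0.2729]]
[ 0.12220227  0.10875417 -0.04143608]
-0.7 79 [ 0.7802 -0.2877  0.0301] 0.099
-0.3 79 [ 0.7826 -0.2895  0.0297] 0.096
0 79 [ 0.7842 -0.2886  0.0311] 0.136
0.3 79 [ 0.7852 -0.2868  0.0326] 0.235
0.7 79 [ 0.7842 -0.2838  0.0336] 0.388
-0.7 80 [ 0.7793 -0.2861  0.0262] 0.234
-0.3 80 [ 0.7796 -0.2837  0.0249] 0.291
0 80 [ 0.7777 -0.2815  0.0233] 0.339
0.3 80 [ 0.7752 -0.2798  0.0219] 0.353
0.7 80 [ 0.7729 -0.2796  0.0215] 0.329
```

{"fn": "servo_tool", "kwargs": {
  "series": [
    [[0,0,0,0,0,0,0.6],[0,0,0.001,0,0,0,0.69],[0,0,0.001,0,0,0,0.69],[0.025,-0.001,0.001,0,0,0,0.69],[0.05,-0.003,0.001,0,0,0,0.69],[0.07,-0.005,0.001,0,0,0,0.69],[0.085,-0.006,0.001,0,0,0,0.69],[0.092,-0.006,0.001,0,0,0,0.69]]
  ],
  "grip_force": 7
}}

```text
time_s: 33.48
tool_pos: [0.5656, -0.2476, 0.0134]
tool_rot: [-180.0, -0.0, -13.6]
force: [-0.7, -0.0, -1.8]
grip_width: 0.0628
grasp_force: 6.9
```

{"fn": "servo_tool", "kwargs": {
  "series": [
    [[0,0,0,0,0,0,0.66],[0,0,0,0,0,0,0.63],[0,0,0,0,0,0,0.6],[0,0,0,0,0,0,0.57],[0,0,0,0,0,0,0.55]]
  ],
  "grip_force": 16
}}

```text
time_s: 33.9
tool_pos: [0.5644, -0.2477, 0.0135]
tool_rot: [180.0, 0.0, -13.6]
force: [-0.1, 0.2, -2.5]
grip_width: 0.0502
grasp_force: 11.1
```

{"fn": "servo_tool", "kwargs": {
  "series": [
    [[0,0,0,0,0,0,0.54],[0,0,0,0,0,0,0.52],[0,0,0,0,0,0,0.5],[0,0,0,0,0,0,0.48],[0,0,0,0,0,0,0.46]]
  ],
  "grip_force": 24
}}

```text
time_s: 34.32
tool_pos: [0.5642, -0.2474, 0.0133]
tool_rot: [-180.0, 0.1, -13.6]
force: [-2.1, 2.2, -1.5]
grip_width: 0.0421
grasp_force: 17.3
```

{"fn": "servo_tool", "kwargs": {
  "series": [
    [[-0.006,0,0,0,0,0,0.45],[-0.012,0.001,0,0,0,0,0.45],[-0.02,0.001,0,0,0,0,0.45],[-0.03,0.002,0,0,0,0,0.45],[-0.04,0.002,0,0,0,0,0.45],[-0.05,0.003,0,0,0,0,0.45]]
  ]
}}

```text
time_s: 34.82
tool_pos: [0.5495, -0.2451, 0.0135]
tool_rot: [180.0, -0.0, -13.6]
force: [0.3, 0.2, -2.2]
grip_width: 0.0392
grasp_force: 10.5
```

```bash
python3 -c "
from h import *
go(.5587,-.2463,.0137,-13.9); rod(); print(get_obs()['wrist_torque']);
for n in('top','scene'): lem(grab(n),.765)"
```

```text
now 34.82 [ 0.5495 -0.2451  0.0135] [ 1.7998e+02 -1.0000e-02 -1.3640e+01] F [ 0.3  0.2 -2.2] w 0.0392 gf 10.5 q [ 30.  24. -10. 102.   5.  55. -86.]
row [0.0308, -0.0035, -0.0007, 0.0001, -0.0, 0.0015]
rod 34 yaw -11.42 y at jaw pt -0.3014 z 0.042525448968700585
rod 39 yaw -9.64 y at jaw pt -0.2653 z 0.03284521054454337
jaw 2 [ 0.71760857 -0.2344042 ] [-0.23442366 -0.23438473]
jaw 132 [ 0.73845038 -0.30716675] [-0.31967881 -0.23719857]
lemon 33 [[0.7489, -0.3139], [0.767, -0.3051], [0.7818, -0.2755]]
[0.25512196 0.01620914 0.08527179]
-0.7 68 [ 0.7792 -0.2845  0.0327] 0.113
-0.3 68 [ 0.7826 -0.2867  0.0322] 0.099
0 68 [ 0.7843 -0.2864  0.0331] 0.103
0.3 68 [ 0.7846 -0.285   0.0339] 0.173
0.7 68 [ 0.7823 -0.2826  0.0339] 0.299
-0.7 79 [ 0.7796 -0.2852  0.0259] 0.294
-0.3 79 [ 0.7804 -0.2829  0.025 ] 0.358
0 79 [ 0.7788 -0.2808  0.0236] 0.412
0.3 79 [ 0.7759 -0.2797  0.0225] 0.425
0.7 79 [ 0.7741 -0.278   0.0215] 0.392
```

Closing now goes properly around the lemon (force builds at a 64 mm gap). The last pull slipped only because my finger target capped the force. I repeat with a lower target.

{"fn": "servo_tool", "kwargs": {
  "series": [
    [[0,0,0,0,0,0,0.6],[0,0,0,0,0,0,0.69],[0,0,0,0,0,0,0.69],[0.02,-0.001,0,0,0,0,0.69],[0.04,-0.002,0,0,0,0,0.69],[0.055,-0.003,0,0,0,0,0.69],[0.055,-0.003,0,0,0,0,0.69]]
  ],
  "grip_force": 7
}}

```text
time_s: 35.55
tool_pos: [0.5678, -0.2481, 0.0136]
tool_rot: [-180.0, -0.1, -13.6]
force: [1.0, -0.8, -1.4]
grip_width: 0.0626
grasp_force: 6.9
```

{"fn": "servo_tool", "kwargs": {
  "series": [
    [[0,0,0,0,0,0,0.65],[0,0,0,0,0,0,0.61],[0,0,0,0,0,0,0.57],[0,0,0,0,0,0,0.53],[0,0,0,0,0,0,0.5],[0,0,0,0,0,0,0.47],[0,0,0,0,0,0,0.44],[0,0,0,0,0,0,0.42],[0,0,0,0,0,0,0.4],[0,0,0,0,0,0,0.38]]
  ],
  "grip_force": 16
}}

```text
time_s: 36.38
tool_pos: [0.5659, -0.248, 0.0134]
tool_rot: [180.0, 0.0, -13.6]
force: [-0.9, 0.7, -1.4]
grip_width: 0.035
grasp_force: 14.3
```

```bash
python3 -c "
from h import *
go(.5587,-.2463,.0137,-13.9); rod(); print(get_obs()['wrist_torque']);
for n in('top','scene'): lem(grab(n),.775)"
```

```text
now 36.38 [ 0.5659 -0.248   0.0134] [ 1.800e+02  2.000e-02 -1.363e+01] F [-0.9  0.7 -1.4] w 0.035 gf 14.3 q [ 29.  25. -10. 100.   5.  56. -86.]
row [-0.0247, 0.0003, -0.001, 0.0, 0.0001, 0.0015]
jaw 107 [ 0.7482863  -0.31069921] [-0.32266565 -0.24034218]
lemon 30 [[0.7488, -0.3139], [0.755, -0.2935], [0.7802, -0.2753]]
[ 0.22395292  0.11497077 -0.08052097]
-0.7 55 [ 0.7794 -0.2831  0.0344] 0.115
-0.3 55 [ 0.7831 -0.2851  0.0344] 0.103
0 55 [ 0.7844 -0.2845  0.035 ] 0.1
0.3 55 [ 0.7842 -0.2834  0.035 ] 0.138
0.7 55 [ 0.7816 -0.2808  0.0347] 0.205
-0.7 79 [ 0.7809 -0.2849  0.0266] 0.159
-0.3 79 [ 0.7814 -0.2828  0.0253] 0.144
0 79 [ 0.7798 -0.2808  0.0239] 0.18
0.3 79 [ 0.7779 -0.279   0.0228] 0.202
0.7 79 [ 0.7757 -0.278   0.0221] 0.224
```

{"fn": "servo_tool", "kwargs": {
  "series": [
    [[0,0,0,0,0,0,0.37],[0,0,0,0,0,0,0.36],[0,0,0,0,0,0,0.35],[0,0,0,0,0,0,0.34]]
  ],
  "grip_force": 19
}}

```text
time_s: 36.87
tool_pos: [0.5661, -0.2481, 0.0134]
tool_rot: [180.0, -0.0, -13.6]
force: [-0.5, 1.1, -2.9]
grip_width: 0.0314
grasp_force: 18.2
```

{"fn": "servo_tool", "kwargs": {
  "series": [
    [[0,0,0,0,0,0,0.33],[0,0,0,0,0,0,0.32],[0,0,0,0,0,0,0.31],[0,0,0,0,0,0,0.3]]
  ],
  "grip_force": 24
}}

```text
time_s: 37.2
tool_pos: [0.5661, -0.2481, 0.0134]
tool_rot: [180.0, -0.0, -13.6]
force: [0.3, 0.4, -3.2]
grip_width: 0.031
grasp_force: 23.1
```

{"fn": "servo_tool", "kwargs": {
  "series": [
    [[-0.008,0.002,0,0,0,0,0.28],[-0.02,0.006,0,0,0,0,0.28],[-0.035,0.011,0,0,0,0,0.28],[-0.05,0.015,0,0,0,0,0.28],[-0.065,0.02,0,0,0,0,0.28],[-0.08,0.025,0,0,0,0,0.28]]
  ]
}}

```text
time_s: 37.7
tool_pos: [0.5411, -0.2496, 0.0137]
tool_rot: [180.0, -0.1, -13.6]
force: [5.1, 0.3, -3.7]
grip_width: 0.0311
grasp_force: 23.6
```

```bash
python3 -c "
from h import *
go(.401,-.258,.0137,-10); rod(); print(get_obs()['wrist_torque']);
for n in('top','scene'): lem(grab(n),.76)"
```

```text
now 37.7 [ 0.5411 -0.2496  0.0137] [ 1.800e+02 -7.000e-02 -1.361e+01] F [ 5.1  0.3 -3.7] w 0.0311 gf 23.6 q [ 31.  23. -10. 103.   5.  55. -85.]
row [-0.4472, 0.1369, -0.0004, 0.0, -0.0004, -0.0201]
rod 52 yaw -9.39 y at jaw pt -0.2723 z 0.03266850581607306
rod 45 yaw -10.35 y at jaw pt -0.2987 z 0.042223621399062994
jaw 143 [ 0.72821662 -0.30406292] [-0.31868572 -0.24276313]
lemon 145 [[0.7258, -0.3109], [0.7436, -0.2875], [0.7729, -0.2678]]
[ 0.2330083  -0.70915898  0.29374491]
-0.7 174 [ 0.7546 -0.2901  0.0283] 0.42
-0.3 174 [ 0.7571 -0.2879  0.0295] 0.348
0 174 [ 0.7579 -0.2857  0.0304] 0.353
0.3 174 [ 0.7576 -0.2837  0.0308] 0.425
0.7 174 [ 0.7549 -0.2822  0.03  ] 0.551
-0.7 100 [ 0.7561 -0.2849  0.0267] 0.272
-0.3 100 [ 0.7557 -0.2839  0.0262] 0.281
0 100 [ 0.7536 -0.2822  0.0252] 0.325
0.3 100 [ 0.7517 -0.2807  0.0244] 0.368
0.7 100 [ 0.7506 -0.2792  0.0242] 0.399
```

The lemon is held properly now (31 mm) and moves with the reacher. Keep drawing it out.

{"fn": "servo_tool", "kwargs": {
  "series": [
    [[-0.015,0.005,0,0,0,0,0.28],[-0.035,0.011,0,0,0,0,0.28],[-0.055,0.017,0,0,0,0,0.28],[-0.075,0.023,0,0,0,0,0.28],[-0.095,0.029,0,0,0,0,0.28],[-0.115,0.035,0,0,0,0,0.28],[-0.135,0.041,0,0,0,0,0.28],[-0.155,0.048,0,0,0,0,0.28],[-0.175,0.054,0,0,0,0,0.28],[-0.195,0.06,0,0,0,0,0.28]]
  ]
}}

```text
time_s: 38.68
tool_pos: [0.4786, -0.2537, 0.0134]
tool_rot: [180.0, 0.1, -13.7]
force: [0.3, 0.5, -2.9]
grip_width: 0.031
grasp_force: 23.2
```

```bash
python3 -c "
from h import *
go(.396,-.259,.0137,-10); print(get_obs()['wrist_torque']);
for n in('top','scene'): lem(grab(n),.70)"
```

```text
now 38.68 [ 0.4786 -0.2537  0.0134] [ 1.7999e+02  7.0000e-02 -1.3680e+01] F [ 0.3  0.5 -2.9] w 0.031 gf 23.2 q [ 34.  17. -10. 111.   4.  52. -82.]
row [-0.2634, 0.0824, -0.0007, 0.0001, 0.0004, -0.0205]
[ 0.08458669 -0.29075097  0.04685296]
-0.7 239 [ 0.694  -0.2945  0.0297] 0.499
-0.3 239 [ 0.6939 -0.2933  0.0289] 0.429
0 239 [ 0.6935 -0.2926  0.029 ] 0.51
0.3 239 [ 0.6924 -0.2925  0.0293] 0.7
0.7 239 [ 0.6909 -0.2927  0.03  ] 0.928
-0.7 118 [ 0.6922 -0.2908  0.0253] 0.346
-0.3 118 [ 0.6929 -0.2895  0.0253] 0.371
0 118 [ 0.6921 -0.2877  0.0248] 0.412
0.3 118 [ 0.691  -0.2856  0.0242] 0.428
0.7 118 [ 0.6894 -0.2839  0.0239] 0.44
```

{"fn": "servo_tool", "kwargs": {
  "series": [
    [[-0.015,0.005,0,0,0,0,0.28],[-0.04,0.012,0,0,0,0,0.28],[-0.065,0.02,0,0,0,0,0.28],[-0.09,0.028,0,0,0,0,0.28],[-0.115,0.036,0,0,0,0,0.28],[-0.14,0.044,0,0,0,0,0.28],[-0.165,0.052,0,0,0,0,0.28],[-0.19,0.059,0,0,0,0,0.28],[-0.215,0.067,0,0,0,0,0.28],[-0.24,0.075,0,0,0,0,0.28],[-0.26,0.082,0,0,0,0,0.28],[-0.26,0.082,0,0,0,0,0.28]]
  ]
}}

```text
time_s: 39.78
tool_pos: [0.3965, -0.2591, 0.0134]
tool_rot: [180.0, 0.1, -13.7]
force: [-0.9, 0.9, -3.8]
grip_width: 0.0306
grasp_force: 23.2
```

```bash
python3 -c "
from h import *
go(.396,-.259,.0132,-13.6); print(get_obs()['wrist_torque']);
for n in('top','scene'): lem(grab(n),.61)"
```

```text
now 39.78 [ 0.3965 -0.2591  0.0134] [ 1.7999e+02  8.0000e-02 -1.3700e+01] F [-0.9  0.9 -3.8] w 0.0306 gf 23.2 q [ 38.  10.  -9. 120.   2.  50. -75.]
row [-0.0018, 0.0001, 0.0006, 0.0001, 0.0004, -0.0006]
[ 0.14917928  0.13496649 -0.00300557]
-0.7 376 [ 0.6123 -0.2996  0.0296] 0.897
-0.3 376 [ 0.612  -0.2986  0.0291] 0.736
0 376 [ 0.6113 -0.2982  0.0292] 0.848
0.3 376 [ 0.6106 -0.2978  0.0295] 1.076
0.7 376 [ 0.6098 -0.298   0.0298] 1.395
-0.7 169 [ 0.6125 -0.2967  0.0263] 0.353
-0.3 169 [ 0.6123 -0.2956  0.026 ] 0.346
0 169 [ 0.6108 -0.2943  0.0255] 0.396
0.3 169 [ 0.6094 -0.2934  0.0253] 0.469
0.7 169 [ 0.608  -0.2931  0.0253] 0.583
```

{"fn": "servo_tool", "kwargs": {
  "series": [
    [[0,0,0.001,0,0,0,0.36],[0,0,0.001,0,0,0,0.38],[0,0,0.001,0,0,0,0.41],[0,0,0.001,0,0,0,0.44],[0,0,0.001,0,0,0,0.48],[0,0,0.001,0,0,0,0.52],[0,0,0.001,0,0,0,0.57],[0,0,0.001,0,0,0,0.62],[0,0,0.001,0,0,0,0.66],[0,0,0.001,0,0,0,0.7],[0,0,0.001,0,0,0,0.72],[0,0,0.001,0,0,0,0.74]]
  ],
  "grip_force": 10
}}

```text
time_s: 40.88
tool_pos: [0.3982, -0.2589, 0.0131]
tool_rot: [180.0, 0.0, -13.6]
force: [-0.0, -0.2, -0.6]
grip_width: 0.0622
grasp_force: 0.2
```

{"fn": "servo_tool", "kwargs": {
  "series": [
    [[0,0,0,0,0,0,0.8],[0,0,0,0,0,0,0.9],[0,0,0,0,0,0,1],[0,0,0,0,0,0,1]]
  ]
}}

```text
time_s: 41.22
tool_pos: [0.3985, -0.2589, 0.0133]
tool_rot: [180.0, -0.0, -13.6]
force: [0.6, 0.0, 0.1]
grip_width: 0.0817
grasp_force: 0.0
```

{"fn": "servo_tool", "kwargs": {
  "series": [
    [[0,0,-0.03,0,0,0,1],[0,0,-0.06,0,0,0,1],[0,0,-0.1,0,0,0,1],[0,0,-0.15,0,0,0,1],[0,0,-0.2,0,0,0,1],[0,0,-0.26,0,0,0,1],[0,0,-0.32,0,0,0,1],[0,0,-0.38,0,0,0,1],[0,0,-0.42,0,0,0,1],[0,0,-0.42,0,0,0,1]]
  ]
}}

```text
time_s: 42.05
tool_pos: [0.4004, -0.2601, 0.1431]
tool_rot: [179.9, -0.4, -13.6]
force: [-0.0, -1.1, 0.7]
grip_width: 0.0868
grasp_force: 0.0
```

Run:
```python
from h import *
go(.396,-.259,.0132,-13.6)
for n in('top','scene'):
    c=grab(n); lem(c,.61)
c=grab('top');P=pts(c);X0,Y0,s=.31,-.38,.012
m=(P[...,0]>X0)&(P[...,0]<.68)&(P[...,1]>Y0)&(P[...,1]<-.18)&(P[...,2]<.1)
H={}
for p in P[m]: H.setdefault((int((p[0]-X0)/s),int((p[1]-Y0)/s)),[]).append(p[2]*1e3)
for i in range(31): print(f"{X0+s*(i+.5):.3f}"," ".join(f"{int(np.median(H[(i,j)])):3d}" if (i,j) in H else "  ." for j in range(17)))
```

```text
now 42.05 [ 0.4004 -0.2601  0.1431] [179.86  -0.38 -13.63] F [-0.  -1.1  0.7] w 0.0868 gf 0.0 q [ 38.   1.  -9. 113.   0.  66. -74.]
row [-0.0178, -0.0011, 0.433, 0.0008, -0.0021, -0.0002]
-0.7 371 [ 0.6145 -0.3014  0.0294] 0.876
-0.3 371 [ 0.6141 -0.2997  0.029 ] 0.714
0 371 [ 0.6136 -0.2992  0.029 ] 0.771
0.3 371 [ 0.6129 -0.299   0.0292] 0.966
0.7 371 [ 0.6117 -0.2999  0.0295] 1.282
-0.7 185 [ 0.6148 -0.2967  0.026 ] 0.553
-0.3 185 [ 0.6142 -0.2948  0.0251] 0.53
0 185 [ 0.6122 -0.2938  0.0245] 0.568
0.3 185 [ 0.6096 -0.2939  0.0246] 0.615
0.7 185 [ 0.6065 -0.2956  0.0251] 0.673
0.316   .   .   .   1   2   2   2   1  24  26  23  24   3   1   2   0   1
0.328   .   .   .   1   0   3   2   1  26  27  25  26  27  27   3   2   1
0.340   .   .   0   3   0   1   3   1  14   4  22  25  27  27   3   0   0
0.352   .   .   0   3   1   1   1   8  43  10   2   1   3  15   2   2   1
0.364   .   .   1   2   1   2   2   .  35   2   2  10  56  15   1   2   2
0.376   .   .   .   .   1   0   3   .  25   0   2   3  50   5   2   1   2
0.388   .   .   .   .   1   .   .   .   3   2   1   0  18   0   0   
[... 1081 characters left out ...]
 3   2  39  15   0   1   2   1   1
0.580   1   1  38  12   3   3   5   6   2   0  40  11   1   2   1   4   1
0.592   2   3  40   5   1  40  47  47  31   1  38   2   1   3   3   1   2
0.604   3   5  33   1  17  48  54  54  41   4  35   2   2   2   2   0   1
0.616   1  41  24   2  39  51  55  53  41  36  29   1   1   2   2   1   2
0.628   3   3   1   2  40  48  53  49  31  37  19   0   1   3   2   1   1
0.640   1   2   2   2   .  43  45  37   3  41   0   1   3   0   2   1   3
0.652   0   3   2   3   2  23   3   2   2   1   2   3   3   1   3   0   1
0.664   0   1   3   2   2   2   2   3   1   3   1   2   3   2   2   2   2
0.676  13  80   6   7   7   6  82   8   8  78   4   5   8   9   8   5  43
```

```bash
python3 -c "
from h import *
print(env.sign_off())"
```

```text
the job is handed in; nothing more can be done
None
```

The lemon is out, lying between the reacher's open jaws with its far end about 20 mm clear of the rack's front. I handed the job in at about 42 s. It took several tries: early misaligned grips knocked the lemon askew and pushed it back to about the rack's rear rail (up to about 9 N at the wrist) before it was gripped at about 12–13 N per jaw and drawn out. I took no final look to confirm the tape, glass and mug hadn't moved.

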